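Make up the tasting display

ROBOT

A 6-joint arm with a two-finger parallel gripper is mounted at the origin on the work surface. World frame = base frame: x ahead of the robot, y to its left, z up, the work surface at z = 0. Lengths are in m, angles in rad, forces in N, time in s.
With the tool pointing down it reaches from about 0.35 to 0.85 m from the base axis. Payload 8.1 kg.
Tool frame: the origin (TCP) lies on the centre line of the jaws, within the pads' length; the fingertips stand 11 mm ahead of it and the grasp point (between the pads) lies 8 mm behind it (tip_reach is the z of the fingertips in the tool frame, in m); z points along the fingers, y is the direction in which the jaws open and shut (so a half turn about z gives the same grasp; the last joint's range is limited). The gripper opens to 93 mm and grips with 3 to 60 N. Pads are 15 mm wide; open, the fingers measure 128 mm over their backs; the gripper's body (75 mm by 188 mm) begins 65 mm behind the grasp point.
Start: joints at [1.251, 0.13, 1.488, -0, 1.523, -0.085], TCP at [0.14, 0.584, 0.23] pointing down, gripper open.
Joint ranges: [-2.96, 2.96], [-0.89, 2.26], [0.02, 2.5], [-1.34, 4.48], [0, 2.73], [-2.66, 2.66]. Speed limits (rad/s): [2.39, 2.39, 2.79, 3.14, 3.14, 3.14].

INTERFACE

Orientations are given as a rotation vector (axis times angle).
In Python, from plant import read_state, read_camera, camera_params, close_job, silhouettes, tip_of, tip_reach gives the robot as it stands.
- The arm moves only by the shell command python3 -m creep 'ROWS' [FORCE]. ROWS is JSON, a list of rows, each a list of 5 numbers: the shift along the tool's x, y, z in m, then the turn about the tool's z in rad, then the closure in counts, from 0 (fully open) to 255 (shut). In form: [[dx, dy, dz, twist, gripper], ...]. A call has 1 to 12 rows; each row shifts and turns the commanded pose from where the row before left it, along the tool's axes as they then stand; what a row does not reach is not made up. A row lasts 1/12 s, in which the tool goes at most 41.7 mm and 7.16 degrees, less where a joint would pass 70% of its speed; a pose out of reach is approached as far as the arm can. A call is refused whole if a number of a shift passes 0.0417 or a number of a turn 0.125, either way. A call with a gripper value outside its range is refused whole. The fingers move at their own pace and stop on an object; FORCE is the grip in N (left out, the last holds). Time passes only in rows, so rows that do not move let the fingers close. It gives the time, the measured TCP pose, the force and the opening at its end, in the units of the state.
- read_state(): the state, without advancing time (a new reading comes with each control period).
- read_camera(name): name is "scene" or "side" or "wrist"; returns the picture (384x512x3 uint8, red, green, blue); there is no depth.
- camera_params(name): a dict with "fov_y" (degrees; the focal length in pixels is half the picture's height over the tangent of half this angle, whatever the lens; pixels are square), "cx", "cy" (the principal point, pixels), "position" and "rotation" of the camera in the world. Camera axes: x right, y down, z forward; pixel columns grow to the right and rows downward; lengths in m; the calibration is good to about 2 mm. A picture is of the moment at which its call begins: read the wrist's pose just before it. camera_params takes no time and is no camera call; for the wrist camera it gives the pose at the moment of the call.
- close_job(): hands the job in, once; it reports no verdict.
Trained networks look in the newest picture that a camera, given by its name, has taken for a name from the list of things; names that differ only in an ending like _2 or _b are one class to them, and where a whole thing is asked for, a point or a joint stands for the part that bears it (a point fixed in the world has none). Each returns a list of dicts, best first, with "confidence" (0 to 1); they miss things now and then, are a little off and sometimes report something else, mostly with a low value. They report only what shows in the picture. A call takes as long as a camera call.
- silhouettes(camera, query): "region" (384x512 bool, what is visible of it) and "pixel" ([column, row] in pixels, amid what is visible of it).
- tip_of(camera, query): "pixel" ([column, row] in pixels: a listed point, or the origin of a listed thing).
The state is a dict: "t": time; "q": joint angles; "dq": joint speeds; "joint_torque": joint torques, N m; "tool_pos": TCP position; "orientation": TCP orientation; "force": force on the tool from outside, world axes, zero at the start; "wrist_torque": the same for the moment, N m; "opening": finger opening in m.
Only numpy, scipy, OpenCV 4.12 (cv2) and the standard library are available. Lean on these libraries where they do the work, as an engineer would, in place of code of your own. Each camera call takes 0.05 s, during which the arm holds its last target.

TASK

Make up the tasting display: hang the upper tier by both its hooks on the stand's steel rod and let go, then hang the lower tier by both its hooks on the lower bar of the hanging upper tier, so that the two hang still and free as a chain. Sort the sample bottles that are there, all standing upright: slim bottles in the slatted wooden crate, squat bottles in the low metal tray. Do not push the tape roll, cork disc, corkscrew or cup about.

Things in the scene. Friction and masses are not known exactly. Their poses are not given: they have to be found in the camera images.
- gantry: fixed wooden display stand: two 30 mm square posts 304 mm high at y = -160 and +160 mm on feet 80 x 40 x 14 mm, carrying a steel rod of diameter 10 mm along its y axis, rod axis 280 mm above the table. Origin: centre, at table height; its -x side faces the robot.
- rail_mid (a point): middle of the stand's steel rod, on the rod's axis; axes as the stand's (y along the rod).
- upper_tier: upper display tier: white-painted wooden frame standing on two feet (60 mm long in x, 10 high), 124 mm wide (y), 246 high, 0.25 kg. Panel 10 mm thick, 95 to 140 mm up, on two legs 14 mm wide at y = -55 and +55. A bar joins the legs below the panel, two wire hooks rise above it, a tab tops them. Origin: centre of the feet's underside, z up.
- upper_hook (a point): where the axis of a 10 mm rod lies when both the upper tier's hooks rest on it: 184 mm above its origin. Hooks: 6 mm wire arches open downward at y = -20 and +20 mm, stem at x = -16, free leg at x = +16 mm ending 163 mm up, inside 26 mm wide, peaked.
- upper_bar (a point): middle of the upper tier's lower bar (steel, diameter 10 mm, along its y), on its axis: 35 mm above its origin. The loop between bar, legs and panel is 96 mm wide and 55 mm high. Axes as the tier's.
- upper_tab (a point): centre of the upper tier's tab, 226 mm above its origin: 14 mm thick in x, 40 wide in y, 40 high, on a crosspiece 12 x 56 x 12 mm.
- lower_tier: lower display tier, white-painted wood, standing, 0.18 kg: base board x = -34 to +62, 100 mm wide (y), 10 thick; back panel 10 mm thick, 60 wide, 10 to 60 mm up; two wire hooks above it; a prong from the panel toward -x (14 mm wide, 24 to 36 mm up) ends in an upright post at x = -100. Origin: under the panel's centre, at the underside; z up. It hangs level within about 5 degrees.
- lower_hook (a point): where the axis of a 10 mm bar lies when both the lower tier's hooks rest on it: 96 mm above its origin. Hooks: 6 mm wire arches open downward at y = -20 and +20 mm, stem at x = -16, free leg at x = +16 mm ending 75 mm up, arch top 109 mm up, inside 26 mm wide, peaked.
- lower_grip (a point): gripping point on the lower tier's upright post, 100 mm ahead (-x) of its panel and 62 mm above its origin. Post: 16 mm thick in x, 26 wide in y, top 85 mm up, prong below it 36 mm up.
- slim1: slim green glass bottle, standing: body diameter 44 mm up to height 100, tapering to a neck of diameter 24 mm from height 124 to the top at 170 mm; 0.2 kg. Origin: centre of its underside, z up the bottle. May be absent.
- slim2: slim green glass bottle, standing: body diameter 44 mm up to height 100, tapering to a neck of diameter 24 mm from height 124 to the top at 170 mm; 0.2 kg. Origin: centre of its underside, z up the bottle. May be absent.
- slim3: slim green glass bottle, standing: body diameter 44 mm up to height 100, tapering to a neck of diameter 24 mm from height 124 to the top at 170 mm; 0.2 kg. Origin: centre of its underside, z up the bottle. May be absent.
- squat1: squat green glass bottle, standing: body diameter 60 mm up to height 52, tapering to a neck of diameter 26 mm from height 64 to the top at 105 mm; 0.2 kg. Origin: centre of its underside, z up the bottle. May be absent.
- squat2: squat green glass bottle, standing: body diameter 60 mm up to height 52, tapering to a neck of diameter 26 mm from height 64 to the top at 105 mm; 0.2 kg. Origin: centre of its underside, z up the bottle. May be absent.
- crate: fixed slatted wooden crate, open on top, 160 x 160 mm outside, 60 mm high, walls 6 mm, floor about 6 mm thick. Origin: centre of its underside.
- tray: fixed low aluminium tray, open on top, 160 x 160 mm outside, 30 mm high, walls 6 mm, floor about 6 mm thick. Origin: centre of its underside.
- tape: bystander: roll of brown tape lying flat, diameter 44 mm, 18 mm high. Origin: centre of its underside.
- coaster: bystander: cork disc, diameter 44 mm, 14 mm high. Origin: centre of its underside.
- corkscrew: bystander: T-handled corkscrew lying flat, 90 x 80 mm, 18 mm high. Origin: under the handle's middle.
- cup: bystander: steel tasting cup, diameter 70 mm, 75 mm high. Origin: centre of its underside.

How it is judged:
By the outcome, as a careful person would: the job done as asked, in the order asked, and still so for the second after the job is handed in, with the robot touching nothing.
Of slim1, slim2, slim3, squat1, squat2 only 4 to 5 are there at a start; the rules pass over those that are not, and their reading is None.
At some moment in a run one of squat1, squat2 may be knocked a few centimetres aside while the robot is not near it.
It also fails if it takes over 210 s, if anything falls off the work surface, if the arm or the gripper's body presses on something with over 40 N, if the wrist force passes 120 N, or if a joint passes its speed limit or range.

## Working session

There is one attempt and no reset: what is moved stays moved. The work goes in short steps, Python scripts to look and compute and a shell command to move; the robot and the scene stay as the last step left them, time stands still between calls to the robot, and variables do not carry over. Pictures are saved under pics/ and viewed, and the job is handed in when it is done.

```bash
ls; mkdir -p pics; python3 - <<'E'
from plant import *
import cv2
s=read_state();print(s)
for n in("scene","side","wrist"):
    im=read_camera(n);cv2.imwrite(f"pics/a_{n}.png",im[:,:,::-1]);print(n,camera_params(n))
print(tip_reach)
E
```

```text
pics
{'t': 0.0, 'q': array([ 1.25058829e+00,  1.31160425e-01,  1.48928114e+00, -7.84385579e-06,
        1.52296844e+00, -8.54134349e-02]), 'dq': array([-0.00072886,  0.000963  , -0.00092574, -0.00069154, -0.00112403,
       -0.0011955 ]), 'joint_torque': array([-8.24915478e-04, -5.59835923e+01, -4.91763854e+01,  7.69017823e-02,
        3.45958758e-02, -1.41671530e-04]), 'tool_pos': array([0.13940368, 0.58302379, 0.22858684]), 'orientation': array([-3.67925189e-01, -3.11961151e+00,  2.79834097e-03]), 'force': array([-0.55011348, -0.0843645 , -0.82596679]), 'wrist_torque': array([-0.00849249, -0.0337784 , -0.02503829]), 'opening': 0.09313896197827247}
scene {'fov_y': 43.894743266327296, 'cx': 252.03888679776415, 'cy': 198.02310459739329, 'position': array([1.06856722, 0.46476558, 1.10463918]), 'rotation': array([-1.13569158, -2.47213672,  0.85264552])}
side {'fov_y': 54.140716542236596, 'cx': 254.3921718028179, 'cy': 197.44827694482248, 'position': array([ 0.05159991, -0.45946158,  0.91893957]), 'rotation': array([-2.28183994,  0.89930429, -0.34893834])}
wrist {'fov_y': 62.839221448228926, 'cx': 255.93644543252267, 'cy': 191.82078629102384, 'position': array([0.06255406, 0.60231277, 0.38510891]), 'rotation': array([2.27851861, 1.79537277, 0.26260294])}
0.011
```

View pics/a_scene.png

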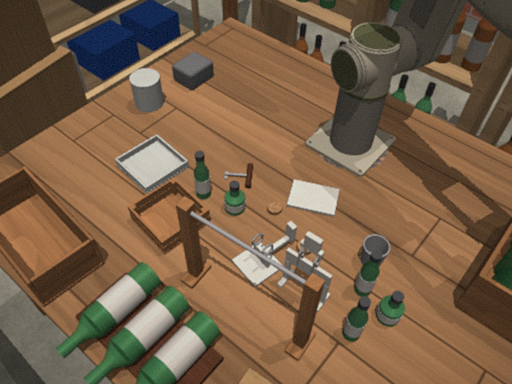

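View pics/a_side.png

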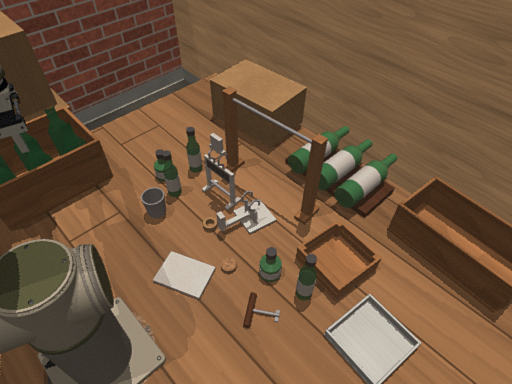

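View pics/a_wrist.png

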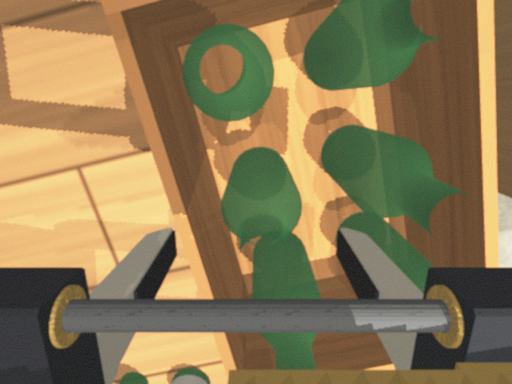

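```bash
cat > h.py <<'E'
from plant import *
import numpy as np, cv2
from scipy.spatial.transform import Rotation as R
def K(p):
    f=192/np.tan(np.radians(p["fov_y"]/2)); return f,p["cx"],p["cy"]
def ray(p,px):
    f,cx,cy=K(p); d=np.array([(px[0]-cx)/f,(px[1]-cy)/f,1.]); return np.array(p["position"]),R.from_rotvec(p["rotation"]).apply(d)
def onz(p,px,z):
    o,d=ray(p,px); return o+d*(z-o[2])/d[2]
def proj(p,X):
    f,cx,cy=K(p); c=R.from_rotvec(p["rotation"]).inv().apply(np.atleast_2d(X)-p["position"]); return np.c_[cx+f*c[:,0]/c[:,2],cy+f*c[:,1]/c[:,2]]
def tri(pa,a,pb,b):
    o1,d1=ray(pa,a);o2,d2=ray(pb,b);d1=d1/np.linalg.norm(d1);d2=d2/np.linalg.norm(d2)
    t=np.linalg.lstsq(np.c_[d1,-d2],o2-o1,rcond=None)[0]
    A=o1+d1*t[0];B=o2+d2*t[1]; return (A+B)/2,np.linalg.norm(A-B)
def snap(n,f):
    im=read_camera(n); cv2.imwrite(f"pics/{f}.png",im[:,:,::-1]); return im
def st():
    s=read_state(); r=R.from_rotvec(s["orientation"]); return s,r
E
python3 - <<'E'
from h import *
np.set_printoptions(precision=4,suppress=True)
zs=dict(gantry=0,rail_mid=.28,upper_tier=0,upper_hook=.184,upper_bar=.035,upper_tab=.226,lower_tier=0,lower_hook=.096,lower_grip=.062,slim1=0,squat1=0,crate=0,tray=0,tape=0,coaster=0,corkscrew=0,cup=0)
for q,z in zs.items():
    for c in("scene","side"):
        p=camera_params(c)
        for r in tip_of(c,q):
            if r["confidence"]>.3: print(q,c,np.round(r["pixel"],1),round(r["confidence"],2),onz(p,r["pixel"],z)[:2])
print(read_state()["t"])
E
```

```text
gantry side [210.6 228.2] 0.54 [0.4262 0.1226]
rail_mid scene [247.9 243.2] 0.8 [0.6572 0.1205]
rail_mid side [271.3 119.7] 0.79 [0.6688 0.122 ]
upper_tier side [220.9 197.6] 0.68 [0.5282 0.1962]
upper_tier side [367.6 339.4] 0.41 [ 0.4955 -0.4027]
upper_hook scene [310.2 253.3] 0.8 [0.5375 0.2047]
upper_hook side [217.4 151.1] 0.81 [0.5408 0.2103]
upper_bar scene [303.  284.5] 0.57 [0.5378 0.203 ]
upper_tab scene [312.9 243.3] 0.71 [0.537 0.206]
upper_tab side [217.4 141.8] 0.91 [0.5377 0.2022]
lower_tier scene [258.6 259. ] 0.62 [0.5369 0.0582]
lower_tier side [249.7 219.6] 0.82 [0.5355 0.0662]
lower_hook scene [260.4 243.7] 0.57 [0.5459 0.0684]
lower_hook side [249.5 200. ] 0.86 [0.5332 0.0644]
lower_hook side [220.6 216.6] 0.61 [0.4326 0.0742]
lower_grip scene [291.5 227.7] 0.68 [0.435  0.0854]
lower_grip scene [151.4 163.1] 0.62 [ 0.5219 -0.3691]
lower_grip scene [260.7 257. ] 0.49 [0.5587 0.0813]
lower_grip side [220.5 217.1] 0.71 [0.447 0.095]
slim1 scene [205.  194.8] 0.74 [ 0.4714 -0.204 ]
slim1 scene [351.1 332.4] 0.64 [0.5485 0.3604]
slim1 scene [359.5 288.9] 0.61 [0.4351 
[... 414 characters left out ...]
0.95 [ 0.6021 -0.2213]
crate side [336.5 264.9] 0.93 [ 0.6053 -0.2185]
crate side [251.2 311.4] 0.62 [ 0.3359 -0.1555]
tray scene [149.3 164.7] 0.93 [ 0.4983 -0.4186]
tray side [368.2 340.5] 0.64 [ 0.4943 -0.4053]
tape scene [310.9 253.7] 0.68 [0.4311 0.155 ]
tape scene [303.4 247.6] 0.43 [0.4287 0.1279]
tape side [211.7 226.9] 0.45 [0.4317 0.1241]
coaster scene [268.9 209.4] 0.68 [ 0.3889 -0.0263]
coaster side [227.8 262.4] 0.6 [ 0.3865 -0.004 ]
corkscrew scene [248.2 174.1] 0.72 [ 0.3249 -0.1605]
corkscrew scene [352.  332.9] 0.38 [0.5481 0.3628]
corkscrew side [252.  307.5] 0.67 [ 0.3447 -0.1492]
cup scene [369.5 258.3] 0.93 [0.339  0.2835]
cup side [154.1 211. ] 0.95 [0.3382 0.2957]
1.85
```

```bash
python3 - <<'E'
from h import *
a=cv2.imread("pics/a_scene.png")[170:360,170:410]; cv2.imwrite("pics/b1.png",cv2.resize(a,None,fx=3.3,fy=3,interpolation=cv2.INTER_CUBIC)[:, :800]) if 0 else cv2.imwrite("pics/b1.png",cv2.resize(a,None,fx=3,fy=3,interpolation=cv2.INTER_CUBIC))
a=cv2.imread("pics/a_side.png")[80:270,140:340]; cv2.imwrite("pics/b2.png",cv2.resize(a,None,fx=3,fy=3,interpolation=cv2.INTER_CUBIC))
E
```

```text
(no output)
```

View pics/b1.png

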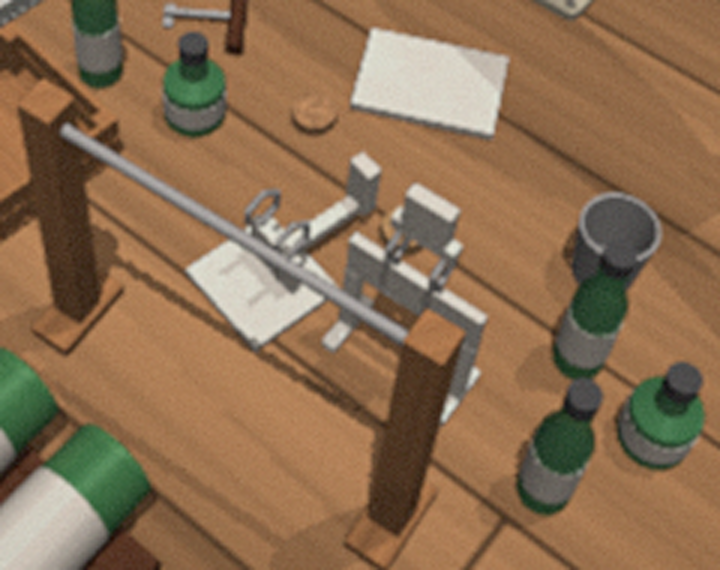

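View pics/b2.png

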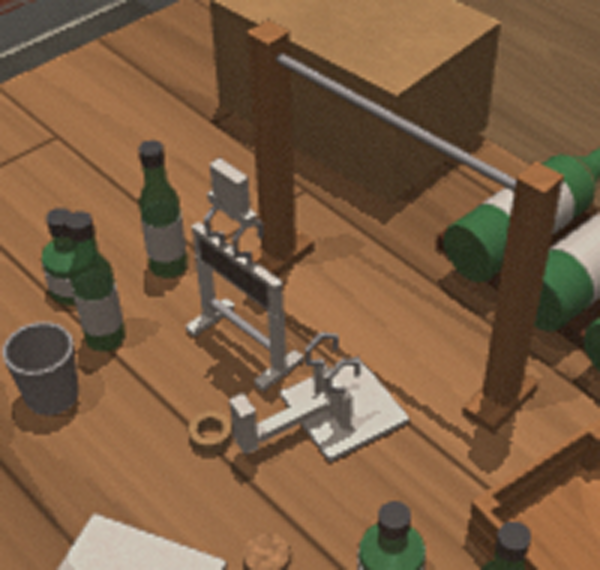

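```bash
python3 - <<'E'
from h import *
np.set_printoptions(precision=4,suppress=True)
ps=camera_params("scene");pd=camera_params("side")
for p,pts in((ps,[(192.7,213.3),(306,280.7)]),(pd,[(233.3,99.3),(311.7,141.7)])):
    P=[onz(p,x,.28)for x in pts];print(P, np.degrees(np.arctan2(-(P[1]-P[0])[0],(P[1]-P[0])[1])))
# post top corners z=.304 : scene crop b1/3+170 ; 
# upper tab top z=.246
s=lambda x,y:(170+x/3,170+y/3); d=lambda x,y:(140+x/3,80+y/3)
print("tab top scene",[onz(ps,s(*x),.246)[:2] for x in((413,185),(460,212))])
print("panel top scene (long edge)",[onz(ps,s(*x),.14)[:2] for x in((350,235),(487,318))])
print("panel top side",[onz(pd,d(*x),.14)[:2] for x in((196,222),(283,283))])
print("bar? side",[onz(pd,d(*x),.035)[:2] for x in((213,302),(270,347))])
print("lower board scene",[onz(ps,s(*x),.01)[:2] for x in((186,268),(255,346),(330,300))])
print("lower board side",[onz(pd,d(*x),.01)[:2] for x in((366,365),(409,413),(328,455))])
for a,b,n in(((310.2,253.3),(217.4,151.1),"uhook"),((312.9,243.3),(217.4,141.8),"utab"),((260.4,243.7),(249.5,200),"lhook"),((291.5,227.7),(220.5,217.1),"lgrip"),((247.9,243.2),(271.3,119.7),"rail")):
    print(n,tri(ps,a,pd,b))
E
```

```text
[array([ 0.677, -0.019,  0.28 ]), array([0.6489, 0.2625, 0.28  ])] 5.707189821369618
[array([0.6553, 0.2663, 0.28  ]), array([ 0.6806, -0.0153,  0.28  ])] -174.87857892277026
tab top scene [array([0.532 , 0.1855]), array([0.5288, 0.2249])]
panel top scene (long edge) [array([0.5377, 0.1415]), array([0.5282, 0.2667])]
panel top side [array([0.5345, 0.2652]), array([0.542, 0.139])]
bar? side [array([0.5334, 0.2494]), array([0.5361, 0.158 ])]
lower board scene [array([0.5888, 0.009 ]), array([0.6078, 0.1051]), array([0.5307, 0.1258])]
lower board side [array([0.608 , 0.0869]), array([0.5953, 0.0103]), array([0.4986, 0.0278])]
uhook (array([0.5389, 0.2063, 0.1876]), np.float64(0.0017056925070258304))
utab (array([0.5376, 0.2046, 0.225 ]), np.float64(0.0031176088545556624))
lhook (array([0.5397, 0.0673, 0.088 ]), np.float64(0.005757621775010669))
lgrip (array([0.4418, 0.0888, 0.0724]), np.float64(0.0012420021791282538))
rail (array([0.6619, 0.1201, 0.2849]), np.float64(0.006680231401161371))
```

```bash
cat >> h.py <<'E'
def plan(xyz,yaw=None,use_tip=False):
    """yaw deg of tool x in world. prints twist, then shift in the tool frame after the twist"""
    s,r=st(); x=r.apply([1,0,0]); y0=np.degrees(np.arctan2(x[1],x[0])); z=r.apply([0,0,1])
    tw=0
    if yaw is not None: tw=-((yaw-y0+180)%360-180)
    r2=r*R.from_rotvec([0,0,np.radians(tw)])
    d=r2.inv().apply(np.array(xyz)-s["tool_pos"])
    print("t %.2f tcp %s yaw %.2f z %s f %s op %.4f"%(s["t"],np.round(s["tool_pos"],4),y0,np.round(z,3),np.round(s["force"],1),s["opening"]))
    print("twist %.4f rad, then shift %s  len %.3f"%(np.radians(tw),np.round(d,4),np.linalg.norm(d)))
E
python3 -m creep '[[0,0,-0.034,0.115,0],[0,0,-0.034,0.115,0],[0,0,-0.034,0.115,0],[0,0,-0.034,0.115,0],[0,0,-0.034,0.115,0],[0,0,0,0.115,0],[0,0,0,0.115,0],[0,0,0,0.115,0],[0,0,0,0.115,0],[0,0,0,0.115,0],[0,0,0,0.115,0],[0,0,0,0,0]]' 
python3 -c "
from h import *
plan([.536,.10,.40],94)"
```

```text
t: 2.85
tool_pos: [0.1396, 0.5835, 0.3996]
orientation: [2.148, 2.293, 0.0]
force: [0.4, 0.9, -0.1]
opening: 0.093
t 2.85 tcp [0.1396 0.5835 0.3996] yaw 93.75 z [ 0. -0. -1.] f [ 0.4  0.9 -0.1] op 0.0930
twist -0.0044 rad, then shift [-5.100e-01  3.617e-01 -4.000e-04]  len 0.625
```

```bash

python3 -m creep '[[-0.032,0.0241,0,0,0],[-0.032,0.0241,0,0,0],[-0.032,0.0241,0,0,0],[-0.032,0.0241,0,0,0],[-0.032,0.0241,0,0,0],[-0.032,0.0241,0,0,0],[-0.032,0.0241,0,0,0],[-0.032,0.0241,0,0,0],[-0.032,0.0241,0,0,0],[-0.032,0.0241,0,0,0],[-0.032,0.0241,0,0,0]]' 
python3 -c "
from h import *
plan([.536,.205,.40],94)
p=camera_params('wrist');print(p['position'],R.from_rotvec(p['rotation']).apply([0,0,1]))
snap('wrist','c1')"
```

```text
t: 3.77
tool_pos: [0.4299, 0.2495, 0.4]
orientation: [2.136, 2.304, 0.001]
force: [-0.3, 0.6, -0.3]
opening: 0.0932
t 3.77 tcp [0.4299 0.2495 0.4   ] yaw 94.34 z [ 0.001  0.    -1.   ] f [-0.3  0.6 -0.3] op 0.0932
twist 0.0059 rad, then shift [-0.0518  0.1028  0.    ]  len 0.115
[0.42491894 0.32987072 0.55625175] [ 0.02145238 -0.28598747 -0.9579932 ]
```

View pics/c1.png

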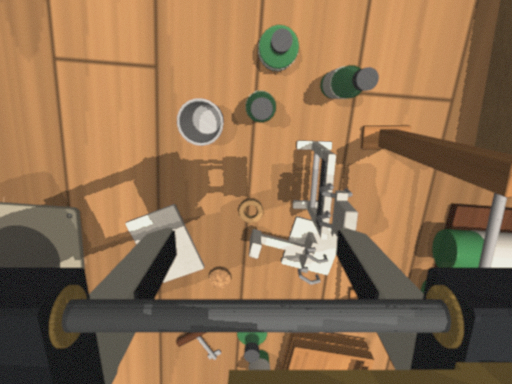

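```bash

python3 -m creep '[[-0.013,0.0257,0,0,0],[-0.013,0.0257,0,0,0],[-0.013,0.0257,0,0,0],[-0.013,0.0257,0,0,0],[0,0,0,0,0],[0,0,0,0,0]]' 
python3 -c "
from h import *
plan([.536,.205,.40],94)
p=camera_params('wrist')
im=snap('wrist','c2')
cv2.imwrite('pics/c2z.png',cv2.resize(im[100:290,150:400,::-1],None,fx=3,fy=3,interpolation=cv2.INTER_CUBIC))
for q in('upper_tab','upper_hook','lower_hook','lower_grip','tape'):
  for r in tip_of('wrist',q):
    z=dict(upper_tab=.226,upper_hook=.184,lower_hook=.096,lower_grip=.062,tape=0)[q]
    print(q,np.round(r['pixel'],1),r['confidence'],onz(p,r['pixel'],z))
for r in silhouettes('wrist','upper_tier')[:2]:
    m=r['region'];print(r['confidence'],m.sum()); cv2.imwrite('pics/m.png',m*255)
"
```

```text
t: 4.32
tool_pos: [0.5359, 0.206, 0.3985]
orientation: [-2.139, -2.299, 0.003]
force: [-0.4, -0.6, 0.5]
opening: 0.093
t 4.32 tcp [0.5359 0.206  0.3985] yaw 94.14 z [-0.002 -0.    -1.   ] f [-0.4 -0.6  0.5] op 0.0930
twist 0.0025 rad, then shift [-0.001   0.     -0.0015]  len 0.002
upper_tab [254.4 178.2] 0.78 [0.5350603  0.20324102 0.226     ]
upper_tab [249.4 241.1] 0.17 [0.5345067  0.12870997 0.226     ]
upper_hook [196.6 180.7] 0.72 [0.46542196 0.18442615 0.184     ]
upper_hook [255.1 168.3] 0.56 [0.53548684 0.20492173 0.184     ]
lower_hook [250.5 240.4] 0.98 [0.53732195 0.06765318 0.096     ]
lower_grip [193.2 217.8] 0.86 [0.43901883 0.08596163 0.062     ]
tape [195.1 179.2] 0.93 [0.42979629 0.13638337 0.        ]
0.56 1645
0.27 1323[ WARN:0@2.030] global loadsave.cpp:1063 imwrite_ Unsupported depth image for selected encoder is fallbacked to CV_8U.
```

View pics/c2z.png

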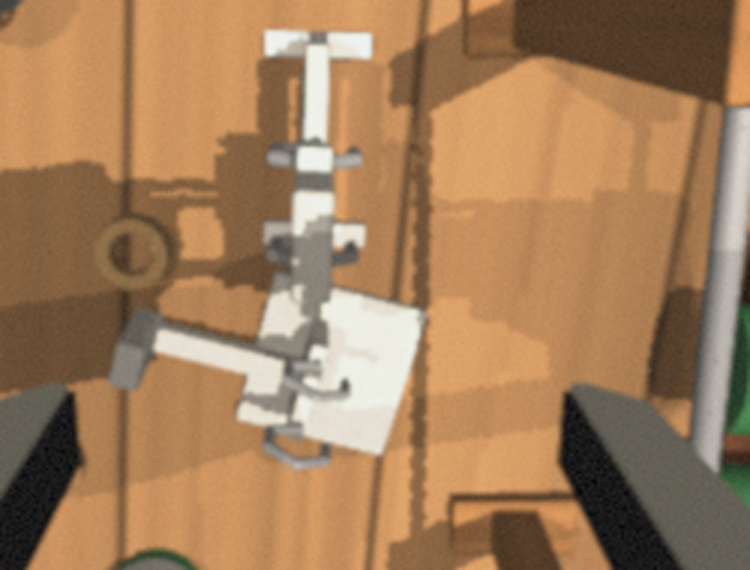

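```bash

python3 -m creep '[[0,0,0.035,0,0],[0,0,0.035,0,0],[0,0,0.035,0,100],[0,0,0.035,0,120],[0,0,0.036,0,150],[0,0,0,0,160],[0,0,0,0,160],[0,0,0,0,160]]' 30
python3 -c "
from h import *
plan([.536,.205,.222],94)
p=camera_params('wrist')
im=snap('wrist','c3')
"
```

```text
t: 5.33
tool_pos: [0.536, 0.2071, 0.2263]
orientation: [2.14, 2.298, 0.004]
force: [-0.3, 0.7, 0.6]
opening: 0.0578
t 5.33 tcp [0.536  0.2071 0.2263] yaw 94.10 z [ 0.003  0.001 -1.   ] f [-0.3  0.7  0.6] op 0.0578
twist 0.0017 rad, then shift [-0.0021 -0.0002  0.0043]  len 0.005
```

View pics/c3.png

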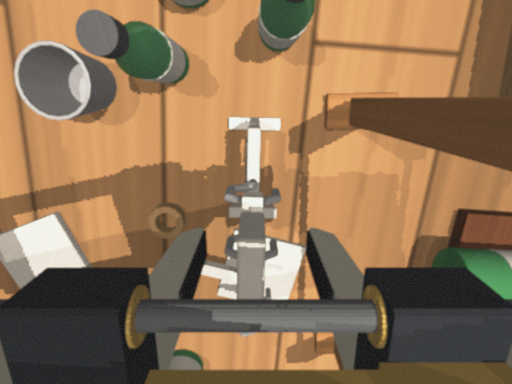

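```bash

python3 -m creep '[[-0.002,0,0.004,0,160],[0,0,0,0,255],[0,0,0,0,255],[0,0,0,0,255],[0,0,0,0,255],[0,0,0,0,255],[0,0,0,0,255],[0,0,0,0,255],[0,0,0,0,255],[0,0,0,0,255]]' 40
python3 -c "
from h import *
plan([.536,.205,.222],94)"
```

```text
t: 6.22
tool_pos: [0.5354, 0.2046, 0.2197]
orientation: [2.141, 2.299, -0.0]
force: [-0.4, -0.4, 1.1]
opening: 0.0137
t 6.22 tcp [0.5354 0.2046 0.2197] yaw 94.07 z [ 0. -0. -1.] f [-0.4 -0.4  1.1] op 0.0137
twist 0.0012 rad, then shift [ 0.0004  0.0007 -0.0023]  len 0.002
```

```bash

python3 -m creep '[[0,0,-0.01,0,255],[0,0,-0.03,0,255],[0,0,-0.03,0,255],[0,0,-0.03,0,255],[0,0,-0.03,0,255],[0,0,0,0,255],[0,0,0,0,255]]' 40
python3 -c "
from h import *
plan([.595,.117,.3495],95.4)
p=camera_params('wrist')
im=snap('wrist','c4')
"
```

```text
t: 6.8
tool_pos: [0.5362, 0.205, 0.3522]
orientation: [2.14, 2.297, 0.006]
force: [0.3, -0.0, -2.7]
opening: 0.0137
t 6.80 tcp [0.5362 0.205  0.3522] yaw 94.07 z [ 0.004  0.001 -1.   ] f [ 0.3 -0.  -2.7] op 0.0137
twist -0.0232 rad, then shift [-0.0932  0.0502  0.0028]  len 0.106
```

View pics/c4.png

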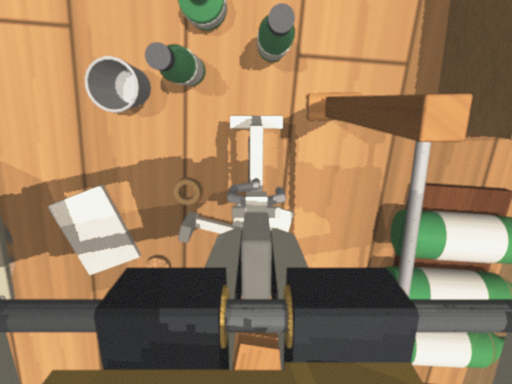

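```bash

python3 -m creep '[[0,0,0,-0.0232,255],[-0.0235,0.0125,0,0,255],[-0.0235,0.0125,0,0,255],[-0.0235,0.0125,0,0,255],[-0.0235,0.0125,0.001,0,255],[0,0,0,0,255],[0,0,0,0,255]]' 40
python3 -c "
from h import *
plan([.595,.117,.3495],95.4)
for c in ('scene','side','wrist'):
  im=snap(c,'d_'+c)
s=cv2.imread('pics/d_scene.png')[150:320,180:380];d=cv2.imread('pics/d_side.png')[60:230,170:370]
cv2.imwrite('pics/d2.png',cv2.resize(np.vstack([s,d]),None,fx=3.4,fy=3.4,interpolation=cv2.INTER_CUBIC)[:1156]) if 0 else [cv2.imwrite('pics/d2%d.png'%i,cv2.resize(a,None,fx=3.5,fy=3.5,interpolation=cv2.INTER_CUBIC)) for i,a in enumerate((s,d))]
"
```

```text
t: 7.43
tool_pos: [0.5936, 0.1144, 0.3457]
orientation: [-2.114, -2.32, 0.006]
force: [-0.1, 0.8, -3.7]
opening: 0.0135
t 7.43 tcp [0.5936 0.1144 0.3457] yaw 95.32 z [-0.005 -0.    -1.   ] f [-0.1  0.8 -3.7] op 0.0135
twist -0.0015 rad, then shift [ 0.0024  0.0016 -0.0038]  len 0.005
```

View pics/d20.png

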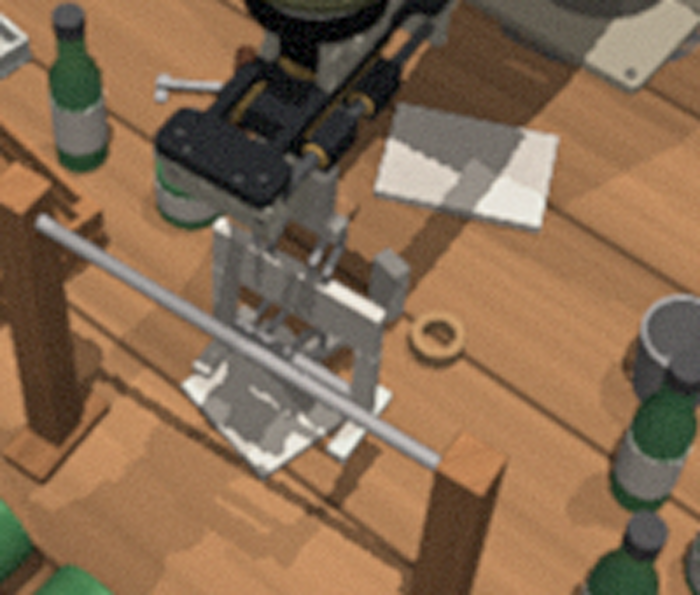

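View pics/d21.png

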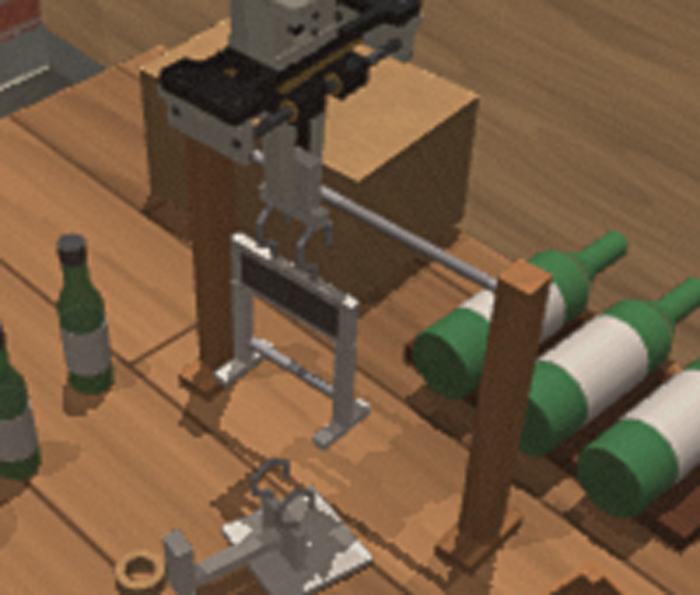

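View pics/d_wrist.png

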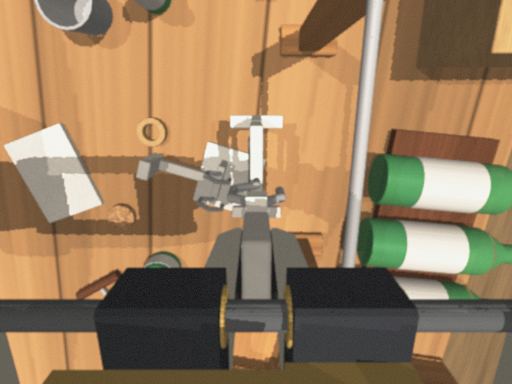

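```bash

python3 -c "
from h import *
d=cv2.imread('pics/d_side.png')[95:165,230:280]
cv2.imwrite('pics/d3.png',cv2.resize(d,None,fx=8,fy=8,interpolation=cv2.INTER_CUBIC))
s,r=st();p=camera_params('side')
o=s['tool_pos']+[0,0,-.2197]; yw=np.radians(s and 5.32)
ux=np.array([np.cos(yw),np.sin(yw),0]);uy=np.array([-ux[1],ux[0],0])
for y in(-.02,.02):
  print(proj(p,[o+ux*x+uy*y+[0,0,z] for x,z in((-.016,.14),(-.016,.175),(0,.194),(.016,.175),(.016,.163))])-[230,95])
w=camera_params('wrist')
for px in((374,20),(362,120),(350,255)): print(onz(w,px,.28))
"
```

```text
[[24.31062579 47.19769264]
 [24.41853656 36.74037648]
 [28.61958355 27.91607513]
 [32.51219286 30.96446214]
 [32.40158867 34.60723896]]
[[13.1831382  40.68224878]
 [12.99190548 30.23435245]
 [17.04498887 21.52385839]
 [21.12766843 24.66169879]
 [21.1206494  28.2984436 ]]
[0.65712985 0.25104694 0.28      ]
[0.66135903 0.18882481 0.28      ]
[0.67172882 0.08513351 0.28      ]
```

View pics/d3.png

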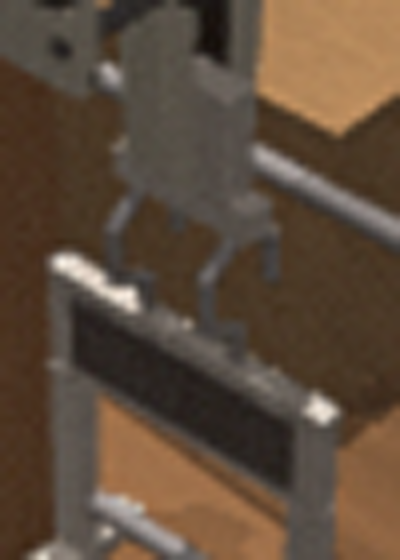

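```bash

for i in 1 2 3; do python3 -m creep '[[0,0,0,0,255],[0,0,0,0,255]]' 40 | grep -E "tool_pos|force"; done
```

```text
tool_pos: [0.5935, 0.1167, 0.3486]
force: [-0.2, -0.3, -3.0]
tool_pos: [0.5938, 0.1163, 0.3488]
force: [-0.4, -0.4, -2.5]
tool_pos: [0.5939, 0.1159, 0.3488]
force: [-0.9, 0.4, -3.2]
```

```bash

python3 -m creep '[[0,0.015,0,0,255],[0,0.015,0,0,255],[0,0.015,0,0,255],[0,0.005,0,0,255],[0,0,0,0,255]]' 40 
python3 -m creep '[[0,0.006,0,0,255],[0,0.006,0,0,255],[0,0.006,0,0,255],[0,0.004,0,0,255],[0,0,0,0,255],[0,0,0,0,255],[0,0,0,0,255]]' 40 
python3 -c "
from h import *
for c in ('scene','side','wrist'):
  im=snap(c,'e_'+c)
s=cv2.imread('pics/e_scene.png')[195:285,220:320];d=cv2.imread('pics/e_side.png')[80:170,230:330]
cv2.imwrite('pics/e2.png',cv2.resize(np.hstack([s,d]),None,fx=4,fy=4,interpolation=cv2.INTER_CUBIC))
"
```

```text
t: 8.5
tool_pos: [0.6443, 0.1204, 0.3478]
orientation: [-2.114, -2.323, 0.001]
force: [-1.4, -0.4, -4.0]
opening: 0.0133
t: 9.08
tool_pos: [0.6621, 0.1224, 0.3488]
orientation: [-2.11, -2.319, 0.01]
force: [-18.6, -1.8, 4.0]
opening: 0.0147
```

View pics/e2.png

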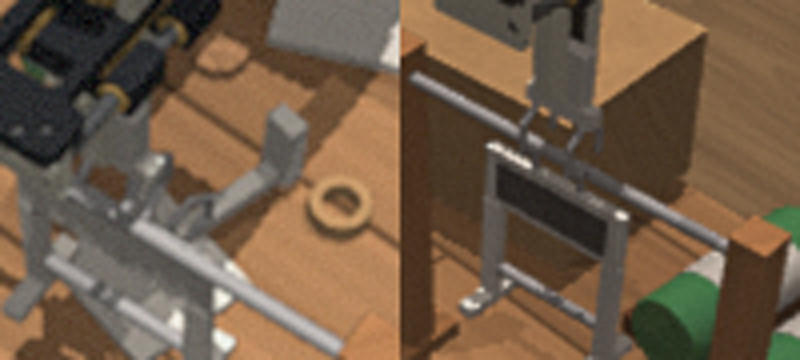

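View pics/e_wrist.png

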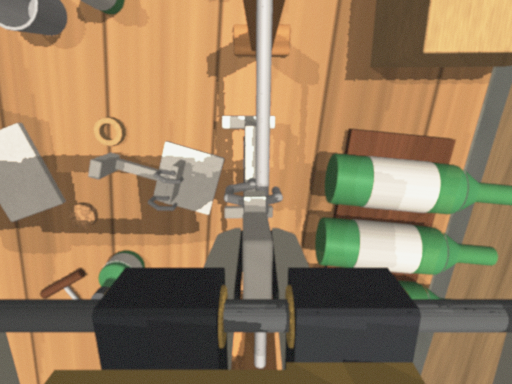

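```bash

python3 -c "
from h import *
w=camera_params('wrist')
P=[onz(w,px,.28) for px in((264,20),(262.5,100),(262,170),(260,350))];print(P)
s,r=st()
for p in P: print(r.inv().apply(p-s['tool_pos']))
a=cv2.imread('pics/e_wrist.png')[100:260,190:330]
cv2.imwrite('pics/e3.png',cv2.resize(a,None,fx=4,fy=4,interpolation=cv2.INTER_CUBIC))
a=cv2.imread('pics/e_side.png')[95:145,250:300]
cv2.imwrite('pics/e4.png',cv2.resize(a,None,fx=10,fy=10,interpolation=cv2.INTER_CUBIC))
"
```

```text
[array([0.65565239, 0.25066403, 0.28      ]), array([0.6595728 , 0.20151339, 0.28      ]), array([0.66407613, 0.15253314, 0.28      ]), array([ 0.67828272, -0.00884914,  0.28      ])]
[0.12829264 0.00637721 0.0686843 ]
[0.07899134 0.005645   0.06869445]
[0.02980469 0.00550917 0.06869937]
[-0.13219812  0.00443328  0.06872107]
```

View pics/e3.png

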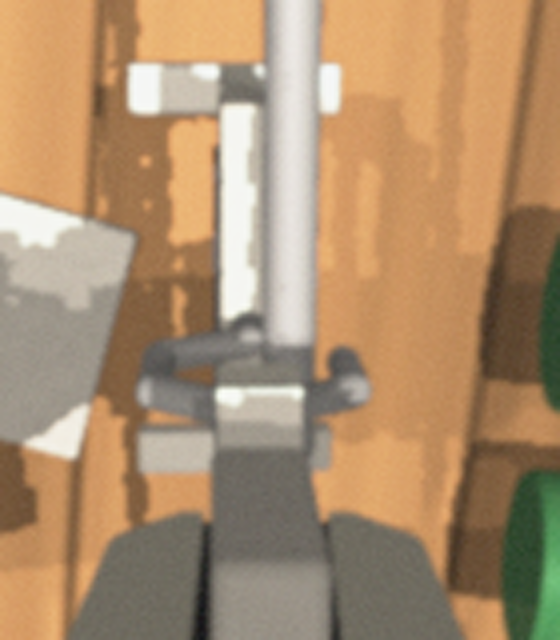

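View pics/e4.png

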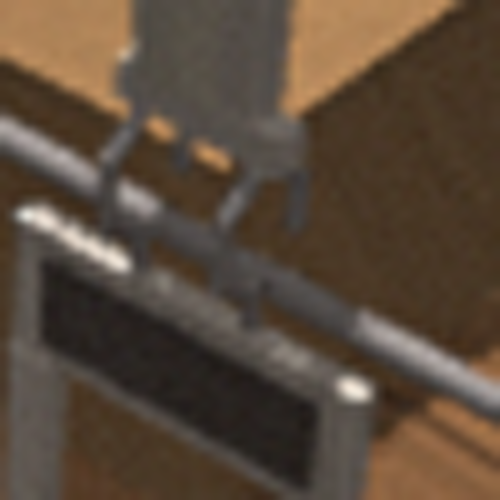

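```bash

python3 -m creep '[[0,-0.003,0,0,255],[0,0,0.003,0,255],[0,0,0.003,0,255],[0,0,0,0,255],[0,0,0,0,255]]' 40 
python3 -m creep '[[0,0,0.002,0,255],[0,0,0.002,0,255],[0,0,0,0,255],[0,0,0,0,255]]' 40 
```

```text
t: 9.65
tool_pos: [0.662, 0.1223, 0.3416]
orientation: [-2.113, -2.322, 0.003]
force: [-2.5, -0.6, -7.5]
opening: 0.0139
t: 9.98
tool_pos: [0.6631, 0.1223, 0.3391]
orientation: [2.114, 2.323, 0.002]
force: [0.2, 0.5, -1.8]
opening: 0.0135
```

```bash

python3 -m creep '[[0,0.003,0.001,0,255],[0,0.002,0.001,0,255],[0,0,0,0,255],[0,0,0,0,255]]' 40 
```

```text
t: 10.32
tool_pos: [0.6678, 0.1227, 0.3365]
orientation: [-2.114, -2.324, 0.0]
force: [-0.4, -0.1, -3.1]
opening: 0.0142
```

```bash

python3 -m creep '[[0,0.002,0.003,0,255],[0,0,0.005,0,255],[0,0,0.005,0,255],[0,0,0,0,255],[0,0,0,0,255]]' 40 
python3 -c "
from h import *
for c in ('side','wrist'):
  im=snap(c,'f_'+c)
a=cv2.imread('pics/f_wrist.png')[90:270,170:350];b=cv2.imread('pics/f_side.png')[85:175,240:330]
cv2.imwrite('pics/f2.png',np.hstack([cv2.resize(a,(400,400),interpolation=cv2.INTER_CUBIC),cv2.resize(b,(400,400),interpolation=cv2.INTER_CUBIC)]))
"
```

```text
t: 10.73
tool_pos: [0.6692, 0.1229, 0.3226]
orientation: [-2.114, -2.323, 0.002]
force: [0.0, -0.1, -2.3]
opening: 0.0136
```

View pics/f2.png

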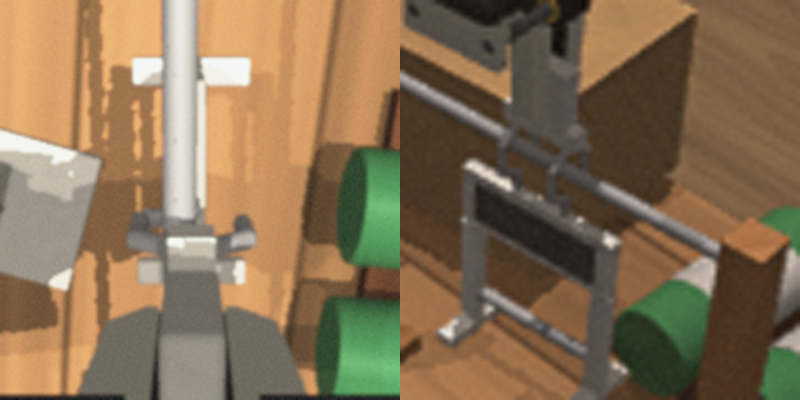

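```bash

python3 -m creep '[[0,-0.002,0.003,0,255],[0,0,0.002,0,255],[0,0,0.002,0,255],[0,0,0.001,0,255],[0,0,0,0,255],[0,0,0,0,255]]' 40 
```

```text
t: 11.33
tool_pos: [0.6675, 0.1227, 0.3168]
orientation: [2.114, 2.323, 0.001]
force: [-3.5, -0.5, 4.8]
opening: 0.0134
```

```bash

python3 -m creep '[[0,0,0,0,190],[0,0,0,0,160],[0,0,0,0,140],[0,0,0,0,120],[0,0,0,0,100],[0,0,0,0,100],[0,0,0,0,100],[0,0,0,0,100]]' 
python3 -m creep '[[0,0,-0.01,0,100],[0,0,-0.03,0,100],[0,0,-0.035,0,100],[0,0,-0.03,0,100],[0,0,0,0,100],[0,0,0,0,100]]' 
python3 -c "
from h import *
for c in ('scene','side','wrist'):
  im=snap(c,'g_'+c)
s=cv2.imread('pics/g_scene.png')[170:350,170:370];d=cv2.imread('pics/g_side.png')[70:250,200:400]
cv2.imwrite('pics/g2.png',cv2.resize(np.hstack([s,d]),None,fx=2,fy=2,interpolation=cv2.INTER_CUBIC))
"
```

```text
t: 12.0
tool_pos: [0.6676, 0.1227, 0.3156]
orientation: [-2.114, -2.324, 0.0]
force: [-0.9, -0.4, -0.3]
opening: 0.0561
t: 12.5
tool_pos: [0.6684, 0.1229, 0.4249]
orientation: [2.111, 2.32, 0.008]
force: [0.5, 0.2, -0.2]
opening: 0.0565
```

View pics/g2.png

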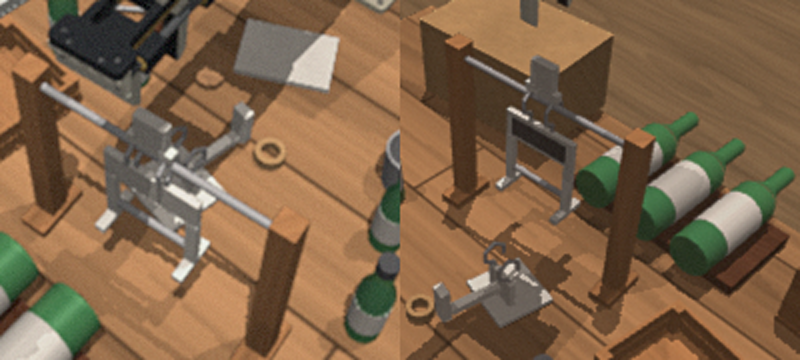

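View pics/g_wrist.png

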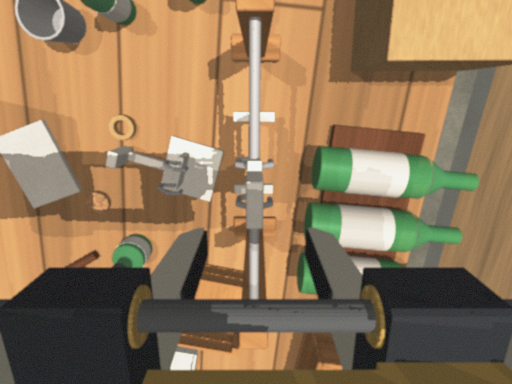

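```bash

python3 -m creep '[[-0.0022,-0.0332,0,0,60],[-0.0022,-0.0332,0,0,40],[-0.0022,-0.0332,0,0,0],[-0.0022,-0.0332,0,0,0],[-0.0022,-0.0332,0,0,0],[-0.0022,-0.0332,0,0,0],[-0.0022,-0.0332,0,0,0],[0,0,0,0,0]]' 
python3 -m creep '[[0,0,-0.0,-0.117,0],[0,0,0.02,-0.117,0],[0,0,0.02,-0.117,0],[0,0,0.02,-0.117,0],[0,0,0.02,-0.117,0],[0,0,0.02,-0.117,0],[0,0,0.02,-0.117,0],[0,0,0,-0.117,0],[0,0,0,-0.117,0],[0,0,0,-0.117,0],[0,0,0,-0.117,0],[0,0,0,0,0]]' 
python3 -c "
from h import *
plan([.438,.086,.06],169)
p=camera_params('wrist')
im=snap('wrist','i1')
for q in('lower_hook','lower_grip','tape','upper_bar','coaster'):
  for r in tip_of('wrist',q):
    z=dict(upper_bar=.131,lower_hook=.096,lower_grip=.062,tape=0,coaster=0)[q]
    print(q,np.round(r['pixel'],1),r['confidence'],onz(p,r['pixel'],z))
"
```

```text
t: 13.32
tool_pos: [0.4331, 0.0851, 0.4201]
orientation: [-2.113, -2.323, 0.002]
force: [-0.4, -0.3, 0.1]
opening: 0.0927
t: 14.32
tool_pos: [0.4372, 0.0855, 0.299]
orientation: [-0.288, -3.126, 0.001]
force: [0.4, -0.8, -0.4]
opening: 0.0931
t 14.32 tcp [0.4372 0.0855 0.299 ] yaw 169.46 z [-0.003 -0.    -1.   ] f [ 0.4 -0.8 -0.4] op 0.0931
twist 0.0080 rad, then shift [-0.0014  0.0008  0.239 ]  len 0.239
lower_hook [256.9 248.2] 0.58 [0.53783515 0.0684046  0.096     ]
lower_grip [259.4 168.5] 0.73 [0.44494924 0.08909013 0.062     ]
tape [283.6 141.7] 0.92 [0.42597382 0.12877548 0.        ]
upper_bar [316.5 344.5] 0.7 [0.66561173 0.12076068 0.131     ]
coaster [183. 128.] 0.65 [ 0.3803309  -0.00908948  0.        ]
```

View pics/i1.png

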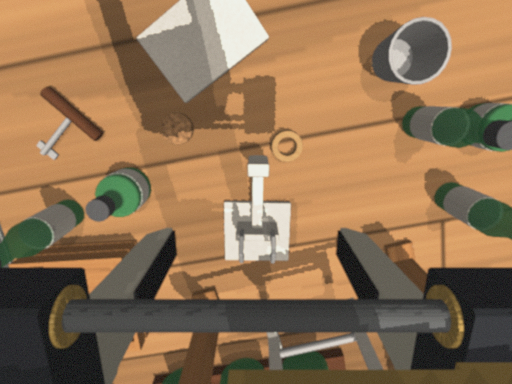

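```bash

python3 -c "
from h import *
p=camera_params('wrist')
a=cv2.imread('pics/i1.png')[130:280,200:320]
cv2.imwrite('pics/i2.png',cv2.resize(a,None,fx=4,fy=4,interpolation=cv2.INTER_CUBIC))
print(proj(p,[[.4396,.0871,.085]]))
"
```

```text
[[256.95769356 167.58660592]]
```

View pics/i2.png

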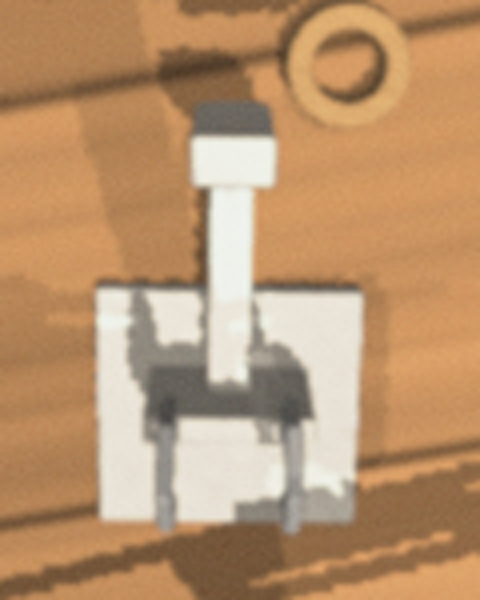

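```bash

python3 -c "
from h import *
p=camera_params('wrist')
g=onz(p,(258.3,170.3),.085);print(g)
h=(onz(p,(200+165/4,130+480/4),.106)+onz(p,(200+293/4,130+478/4),.106))/2;print(h)
print([onz(p,(200+x/4,130+y/4),.01) for x,y in((97,288),(362,288),(355,521),(103,519))])
plan([g[0],g[1],.056],169.2)
"
```

```text
[0.4431991  0.08805356 0.085     ]
[0.53661012 0.06849766 0.106     ]
[array([0.49787013, 0.02613592, 0.01      ]), array([0.51694651, 0.12353025, 0.01      ]), array([0.61264148, 0.10511282, 0.01      ]), array([0.5925444 , 0.00719421, 0.01      ])]
t 14.62 tcp [0.4376 0.0855 0.3003] yaw 169.01 z [-0.001 -0.    -1.   ] f [-0.9 -1.6 -0.5] op 0.0928
twist -0.0033 rad, then shift [-0.0051  0.0035  0.2443]  len 0.244
```

```bash

python3 -m creep '[[-0.005,0.0035,0.034,0,0],[0,0,0.034,0,0],[0,0,0.034,0,0],[0,0,0.034,0,0],[0,0,0.034,0,0],[0,0,0.034,0,0],[0,0,0.03,0,0],[0,0,0.011,0,0],[0,0,0,0,0],[0,0,0,0,0]]' 
python3 -c "
from h import *
plan([.443,.088,.055],168.9)"
python3 -m creep '[[0,0,0,0,150],[0,0,0,0,255],[0,0,0,0,255],[0,0,0,0,255],[0,0,0,0,255],[0,0,0,0,255],[0,0,0,0,255],[0,0,0,0,255],[0,0,0,0,255],[0,0,0,0,255]]' 55
```

```text
t: 15.45
tool_pos: [0.4435, 0.0881, 0.0563]
orientation: [-0.298, -3.127, 0.0]
force: [0.9, -0.1, 0.1]
opening: 0.0932
t 15.45 tcp [0.4435 0.0881 0.0563] yaw 169.10 z [-0. -0. -1.] f [ 0.9 -0.1  0.1] op 0.0932
twist 0.0036 rad, then shift [ 0.0005 -0.0001  0.0013]  len 0.001
t: 16.28
tool_pos: [0.4432, 0.0881, 0.0556]
orientation: [-0.297, -3.127, 0.0]
force: [0.1, -0.3, 0.2]
opening: 0.0309
```

```bash

python3 -m creep '[[0,0,0,0,255],[0,0,0,0,255],[0,0,0,0,255]]' 58
python3 -m creep '[[0,0,-0.005,0,255],[0,0,-0.01,0,255],[0,0,-0.01,0,255],[0,0,-0.01,0,255],[0,0,-0.01,0,255],[0,0,-0.005,0,255],[0,0,0,0,255],[0,0,0,0,255],[0,0,0,0,255]]' 58
python3 -c "
from h import *
for c in ('scene','side','wrist'):
  im=snap(c,'j_'+c)
s=cv2.imread('pics/j_scene.png')[170:350,170:370];d=cv2.imread('pics/j_side.png')[100:280,170:370]
cv2.imwrite('pics/j2.png',cv2.resize(np.hstack([s,d]),None,fx=2,fy=2,interpolation=cv2.INTER_CUBIC))
plan([.443,.088,.055],168.9)
"
```

```text
t: 16.53
tool_pos: [0.4432, 0.0881, 0.0556]
orientation: [-0.297, -3.127, 0.0]
force: [0.1, 0.5, -0.3]
opening: 0.0257
t: 17.28
tool_pos: [0.443, 0.088, 0.1053]
orientation: [-0.297, -3.127, 0.0]
force: [0.5, 0.0, -1.7]
opening: 0.0256
t 17.43 tcp [0.4427 0.088  0.1049] yaw 169.14 z [-0.001 -0.    -1.   ] f [-0.9  0.1 -1.5] op 0.0256
twist 0.0041 rad, then shift [-0.0003  0.0001  0.0499]  len 0.050
```

View pics/j2.png

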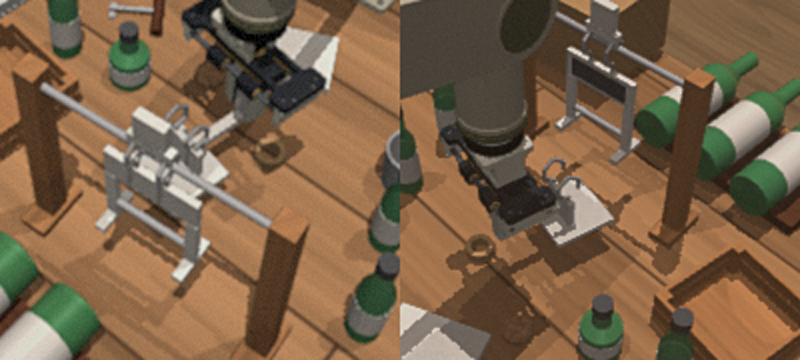

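View pics/j_wrist.png

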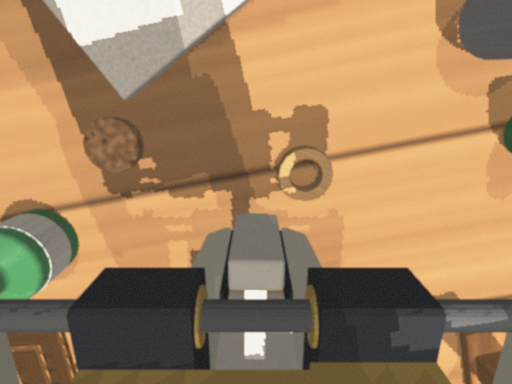

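```bash

python3 -m creep '[[0,0,-0.0125,-0.0942,255],[0,0,0,-0.0942,255],[0,0,0,-0.0942,255],[0,0,0,0,255],[0,0,0,0,255],[0,0,0,0,255]]' 58
python3 -c "
from h import *
plan([.508,.108,.118],185.3)
"
```

```text
t: 17.93
tool_pos: [0.443, 0.088, 0.1177]
orientation: [0.141, -3.138, 0.0]
force: [-0.0, -0.2, -1.7]
opening: 0.0256
t 17.93 tcp [0.443  0.088  0.1177] yaw -174.85 z [-0.001 -0.    -1.   ] f [-0.  -0.2 -1.7] op 0.0256
twist -0.0026 rad, then shift [-0.0666  0.0139 -0.0003]  len 0.068
```

```bash

python3 -m creep '[[-0.01,0.002,0,-0.0026,255],[-0.015,0.003,0,0,255],[-0.015,0.003,0,0,255],[-0.015,0.003,0,0,255],[-0.0116,0.0029,0,0,255],[0,0,0,0,255],[0,0,0,0,255],[0,0,0,0,255]]' 58
cat >> h.py <<'E'
def duo(tag,sc=(190,300,215,325),sd=(100,210,210,320)):
    for c in ('scene','side'): snap(c,tag+'_'+c)
    s=cv2.imread(f'pics/{tag}_scene.png')[sc[0]:sc[1],sc[2]:sc[3]];d=cv2.imread(f'pics/{tag}_side.png')[sd[0]:sd[1],sd[2]:sd[3]]
    cv2.imwrite(f'pics/{tag}.png',np.hstack([cv2.resize(x,(400,400),interpolation=cv2.INTER_CUBIC) for x in(s,d)]))
E
python3 -c "
from h import *
duo('k1')
plan([.508,.108,.118],185.3)
"
```

```text
t: 18.6
tool_pos: [0.5074, 0.108, 0.1176]
orientation: [0.149, -3.137, 0.0]
force: [-0.1, 0.5, -0.8]
opening: 0.0258
t 18.70 tcp [0.5075 0.108  0.1179] yaw -174.56 z [-0.001 -0.    -1.   ] f [-0.2  0.1 -1.9] op 0.0256
twist 0.0025 rad, then shift [-0.0005 -0.0001 -0.0001]  len 0.001
```

View pics/k1.png

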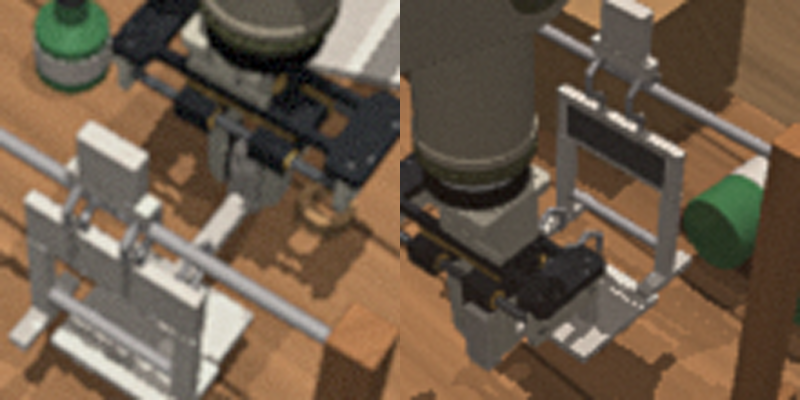

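```bash
cat >> h.py <<'E'
def overlay(tag,bar=(.6675,.123,.131),gy=5.3,zo=.0556,boxes=None):
    s,r=st(); t=s["tool_pos"]; x=-r.apply([1,0,0]); u=np.array([x[0],x[1],0]);u/=np.linalg.norm(u);v=np.array([-u[1],u[0],0]);k=np.array([0,0,1.])
    o=t+.1*u-[0,0,zo]; U=np.array([np.cos(np.radians(gy)),np.sin(np.radians(gy)),0]);V=np.array([-U[1],U[0],0]);b=np.array(bar)
    print("bar rel in lower frame: x %.4f y %.4f z %.4f"%(np.dot(b-o,u),np.dot(b-o,v),b[2]-o[2]))
    out=[]
    for c,(r0,c0,n) in (boxes or dict(scene=(215,225,90),side=(120,235,80))).items():
        im=cv2.imread(f"pics/{tag}_{c}.png"); f=800//n//2*1.0; f=400/n
        z=cv2.resize(im[r0:r0+n,c0:c0+n],(400,400),interpolation=cv2.INTER_CUBIC); z0=z.copy(); p=camera_params(c)
        def pl(P,col): cv2.polylines(z,[np.int32(np.round(((proj(p,P)-[c0,r0]+.5)*f)))],False,col,1)
        for y in(-.02,.02): pl([o+u*a+v*y+k*h for a,h in((-.016,.066),(-.016,.09),(0,.106),(.016,.09),(.016,.075))],(0,0,255))
        pl([o+u*a+v*y+k*.01 for a,y in((-.034,-.05),(.062,-.05),(.062,.05),(-.034,.05),(-.034,-.05))],(0,255,0))
        for h in(-.005,.005): pl([b-V*.048+k*h,b+V*.048+k*h],(255,0,0))
        out.append(np.vstack([z0,z]))
    cv2.imwrite(f"pics/{tag}_ov.png",cv2.resize(np.hstack(out),(600,600))) if 0 else cv2.imwrite(f"pics/{tag}_ov.png",cv2.resize(np.hstack(out),None,fx=.75,fy=.75,interpolation=cv2.INTER_AREA))
E
python3 -c "
from h import *
overlay('k1')"
```

```text
bar rel in lower frame: x 0.0607 y -0.0003 z 0.0687
```

View pics/k1_ov.png

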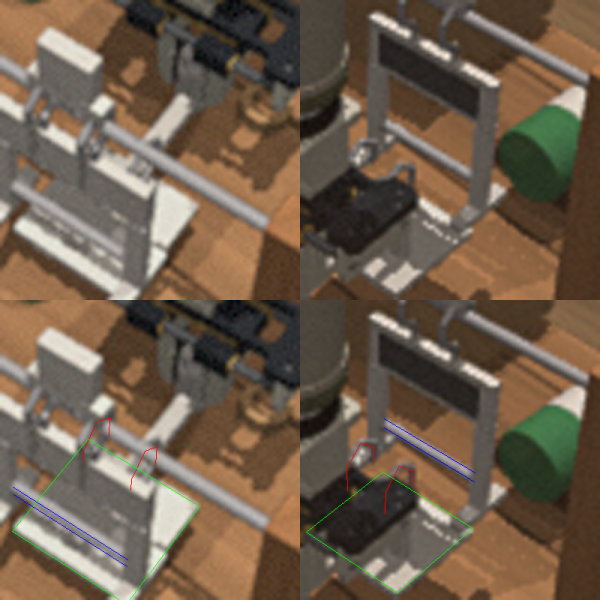

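```bash

python3 -m creep '[[0,0,-0.0045,0,255],[-0.01,0,0,0,255],[-0.01,0,0,0,255],[-0.01,0,0,0,255],[-0.006,0,0,0,255],[-0.004,0,0,0,255],[-0.004,0,0,0,255],[-0.003,0,0,0,255],[-0.003,0,0,0,255],[0,0,0,0,255],[0,0,0,0,255],[0,0,0,0,255]]' 58
python3 -c "
from h import *
duo('k2')
overlay('k2')
"
```

```text
t: 19.7
tool_pos: [0.5578, 0.113, 0.1225]
orientation: [0.15, -3.138, 0.0]
force: [0.7, -0.4, -2.2]
opening: 0.0256
bar rel in lower frame: x 0.0101 y -0.0005 z 0.0640
```

View pics/k2_ov.png

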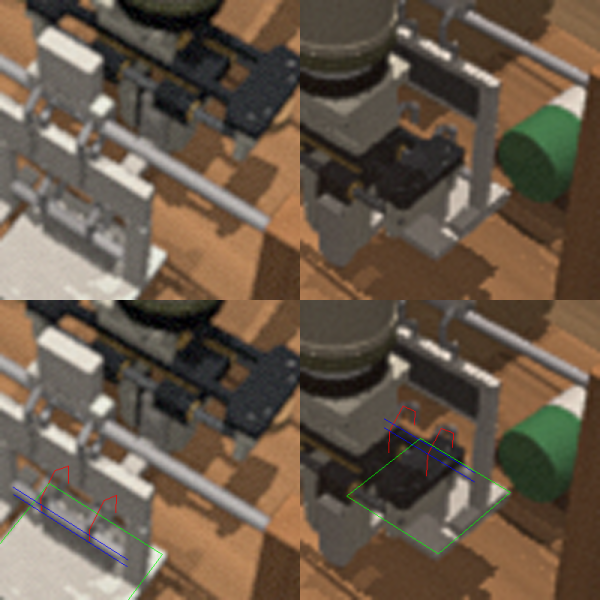

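```bash

python3 -c "
from h import *
a=cv2.imread('pics/k2_scene.png')[255:305,220:280];b=cv2.imread('pics/k2_side.png')[135:185,250:310]
cv2.imwrite('pics/k2z.png',np.hstack([cv2.resize(x,None,fx=6.6,fy=10,interpolation=cv2.INTER_CUBIC) if 0 else cv2.resize(x,(396,330),interpolation=cv2.INTER_CUBIC) for x in(a,b)]))
"
```

```text
(no output)
```

View pics/k2z.png

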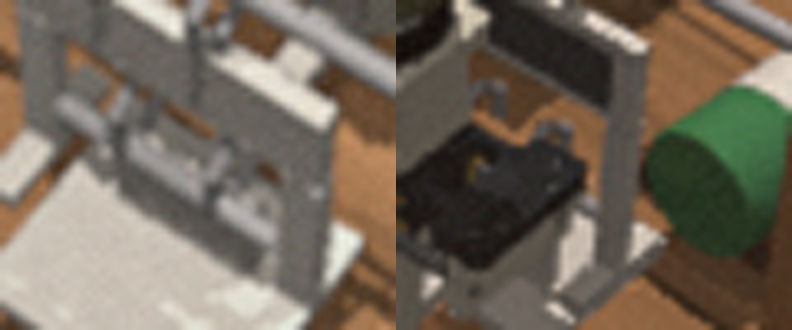

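```bash

python3 -m creep '[[-0.001,0,0.002,0,255],[-0.001,0,0.002,0,255],[0,0,0.002,0,255],[0,0,0.002,0,255],[-0.0005,0,0.002,0,255],[0,0,0,0,255],[0,0,0,0,255],[0,0,0,0,255]]' 58
python3 -c "
from h import *
duo('k3')
overlay('k3')
a=cv2.imread('pics/k3_scene.png')[255:305,220:280];b=cv2.imread('pics/k3_side.png')[135:185,250:310]
cv2.imwrite('pics/k3z.png',np.hstack([cv2.resize(x,None,fx=6.6,fy=10,interpolation=cv2.INTER_CUBIC) if 0 else cv2.resize(x,(396,330),interpolation=cv2.INTER_CUBIC) for x in(a,b)]))
"
```

```text
t: 20.47
tool_pos: [0.5605, 0.1133, 0.1127]
orientation: [0.15, -3.138, -0.0]
force: [0.3, 0.3, -1.5]
opening: 0.0257
bar rel in lower frame: x 0.0073 y -0.0005 z 0.0738
```

View pics/k3z.png

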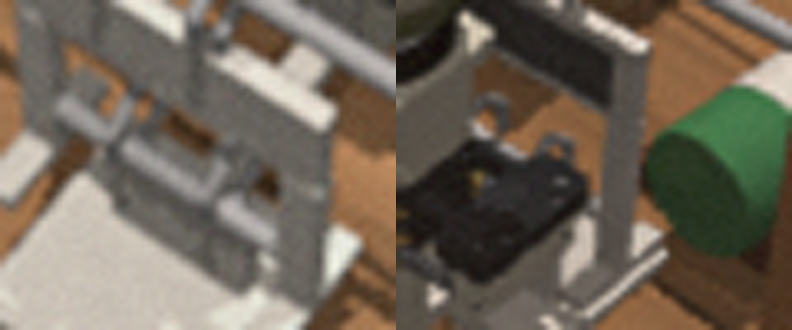

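```bash

python3 -m creep '[[-0.001,0,0.002,0,255],[-0.002,0,0.002,0,255],[-0.002,0,0.002,0,255],[-0.001,0,0.003,0,255],[-0.001,0,0.003,0,255],[0,0,0.003,0,255],[0,0,0,0,255],[0,0,0,0,255],[0,0,0,0,255]]' 58
python3 -c "
from h import *
duo('k4')
overlay('k4')
a=cv2.imread('pics/k4_scene.png')[255:305,220:280];b=cv2.imread('pics/k4_side.png')[135:185,250:310]
cv2.imwrite('pics/k4z.png',np.hstack([cv2.resize(x,None,fx=6.6,fy=10,interpolation=cv2.INTER_CUBIC) if 0 else cv2.resize(x,(396,330),interpolation=cv2.INTER_CUBIC) for x in(a,b)]))
"
```

```text
t: 21.32
tool_pos: [0.5674, 0.1139, 0.0976]
orientation: [0.15, -3.138, -0.0]
force: [0.8, 0.2, -1.8]
opening: 0.0256
bar rel in lower frame: x 0.0003 y -0.0005 z 0.0888
```

View pics/k4z.png

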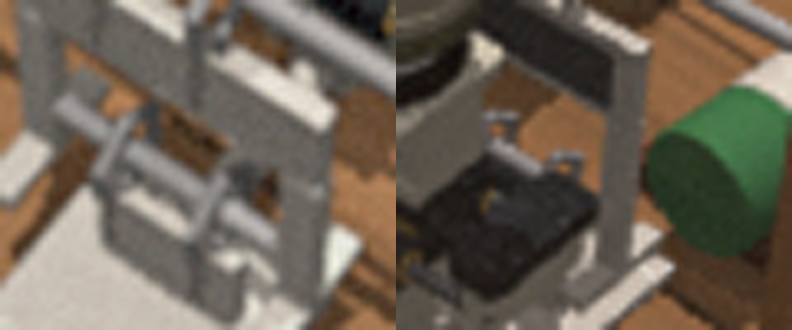

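```bash

python3 -m creep '[[0,0,0.002,0,255],[0,0,0.002,0,255],[0,0,0.002,0,255],[0,0,0.001,0,255],[0,0,0,0,255],[0,0,0,0,255],[0,0,0,0,255]]' 58
python3 -m creep '[[0,0,0.001,0,255],[0,0,0,0,255],[0,0,0,0,255]]' 58
```

```text
t: 22.0
tool_pos: [0.5675, 0.1139, 0.0906]
orientation: [0.15, -3.138, -0.0]
force: [0.6, -0.7, -1.3]
opening: 0.0257
t: 22.25
tool_pos: [0.5678, 0.1139, 0.09]
orientation: [-0.15, 3.137, 0.0]
force: [-0.2, -0.6, -0.5]
opening: 0.0256
```

```bash

python3 -m creep '[[0,0,0.001,0,255],[0,0,0,0,255],[0,0,0,0,255],[0,0,0,0,255]]' 58
python3 -c "
from h import *
duo('k5')
plan([0.5678, 0.1139, 0.09])"
```

```text
t: 22.58
tool_pos: [0.5682, 0.114, 0.0894]
orientation: [-0.15, 3.136, 0.0]
force: [-0.7, 0.4, 4.4]
opening: 0.0255
t 22.68 tcp [0.5681 0.114  0.0893] yaw -174.52 z [ 0.001  0.    -1.   ] f [-0.1 -0.5  5.5] op 0.0255
twist 0.0000 rad, then shift [ 0.0003 -0.0001 -0.0007]  len 0.001
```

View pics/k5.png

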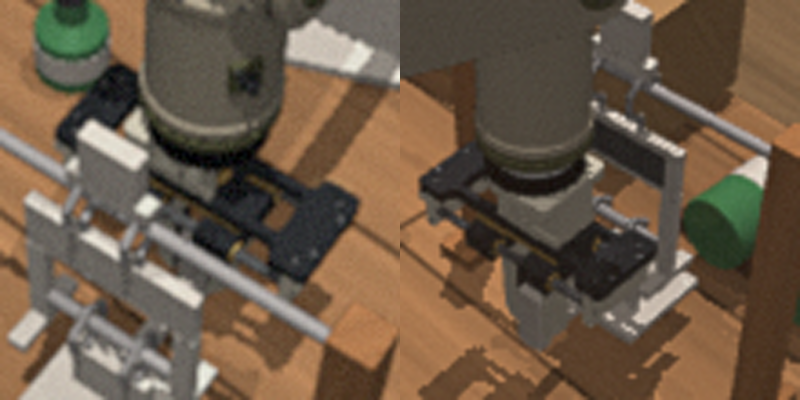

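```bash

python3 -m creep '[[0,0,-0.0008,0,255],[0,0,0,0,255],[0,0,0,0,220],[0,0,0,0,190],[0,0,0,0,180],[0,0,0,0,160],[0,0,0,0,140],[0,0,0,0,130],[0,0,0,0,130],[0,0,0,0,130]]' 20
python3 -c "
from h import *
duo('k6')"
```

```text
t: 23.52
tool_pos: [0.5673, 0.1139, 0.0893]
orientation: [0.15, -3.138, -0.0]
force: [-0.4, 0.8, -0.3]
opening: 0.0457
```

View pics/k6.png

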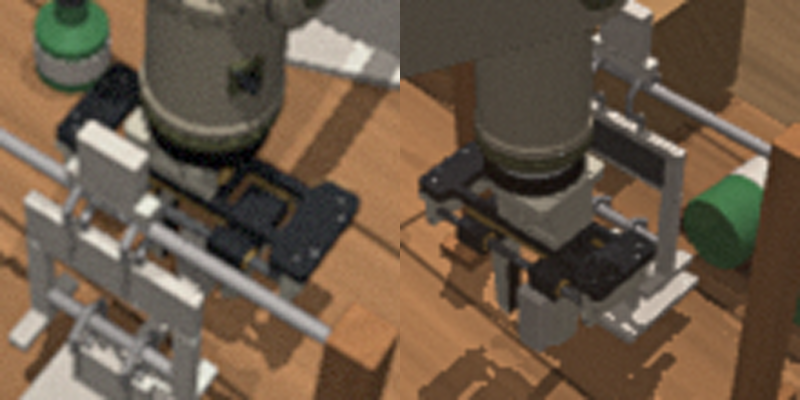

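```bash

python3 -m creep '[[0.01,0,0,0,100],[0.03,0,0,0,60],[0.03,0,0,0,60],[0.01,0,-0.03,0,60],[0,0,-0.035,0,60],[0,0,-0.035,0,60],[0,0,-0.035,0,60],[0,0,-0.035,0,60],[0,0,-0.03,0,60],[0,0,0,0,60]]' 
python3 -c "
from h import *
duo('k7',(170,350,170,370),(70,270,170,370))
plan([.4474,-.1034,.3],None)
s,r=st();print(np.degrees(s['q']))
for c in('scene','side'):
  p=camera_params(c)
  for q in('slim1','squat1','cup','crate','tray','corkscrew','coaster'):
    for r in tip_of(c,q):
      if r['confidence']>.4:print(c,q,np.round(r['pixel'],1),round(r['confidence'],2),np.round(onz(p,r['pixel'],0)[:2],3))
"
```

```text
t: 24.45
tool_pos: [0.4906, 0.1066, 0.2974]
orientation: [-0.15, 3.127, 0.001]
force: [1.9, 0.5, 0.4]
opening: 0.0712
t 24.55 tcp [0.4887 0.1064 0.2911] yaw -174.52 z [ 0.004  0.    -1.   ] f [-0.3 -0.8 -1.2] op 0.0708
twist 0.0000 rad, then shift [ 0.0611 -0.2049 -0.0091]  len 0.214
[ 6.40162655e+00 -9.36306068e+00  9.55526058e+01  1.79951918e-03
  9.36019414e+01 -8.90761669e+01]
scene slim1 [205.2 190.6] 0.93 [ 0.459 -0.215]
scene slim1 [358.4 288.8] 0.77 [0.437 0.31 ]
scene squat1 [232.5 202.5] 0.85 [ 0.439 -0.123]
scene squat1 [387.8 316.4] 0.78 [0.454 0.407]
scene cup [371.7 260.5] 0.97 [0.341 0.292]
scene cup [247.  249.8] 0.55 [0.535 0.016]
scene crate [167.7 221.3] 0.82 [ 0.611 -0.217]
scene tray [149.1 165.4] 0.81 [ 0.501 -0.417]
scene corkscrew [249.8 176.9] 0.65 [ 0.33  -0.149]
scene coaster [245.7 231.6] 0.57 [ 0.492 -0.026]
side slim1 [174. 193.] 0.95 [0.428 0.316]
side slim1 [196.4 167.5] 0.6 [0.555 0.362]
side squat1 [165.1 175.4] 0.61 [0.453 0.403]
side squat1 [269.8 268.5] 0.6 [ 0.459 -0.099]
side cup [157.1 211.4] 0.66 [0.344 0.288]
side crate [337.6 266. ] 0.77 [ 0.605 -0.223]
side tray [370.8 340.4] 0.75 [ 0.499 -0.41 ]
side corkscrew [251.8 309. ] 0.8 [ 0.341 -0.152]
side coaster [228.6 263. ] 0.59 [ 0.387 -0.007]
```

View pics/k7.png

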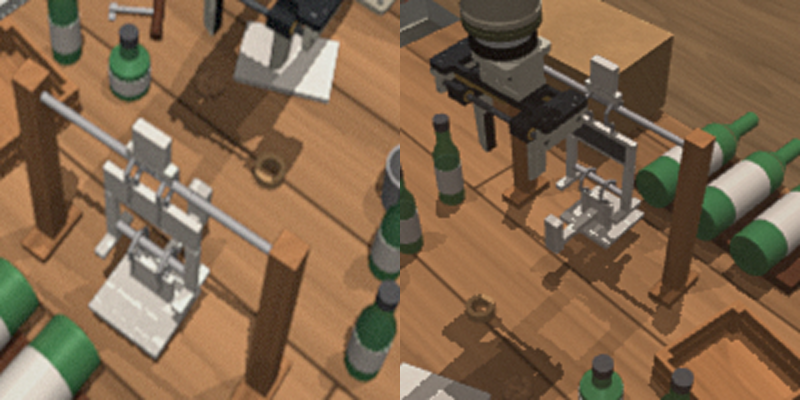

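```bash

python3 -c "
from h import *
plan([.470,-.2,.36],180)"
```

```text
t 25.25 tcp [0.4879 0.1063 0.2894] yaw -174.52 z [-0.  0. -1.] f [0.1 0.1 0.6] op 0.0712
twist 0.0956 rad, then shift [ 0.0179 -0.3063 -0.0706]  len 0.315
```

```bash

python3 -m creep '[[0,0,0,0.0956,60],[0.0018,-0.0306,-0.007,0,60],[0.0018,-0.0306,-0.007,0,60],[0.0018,-0.0306,-0.007,0,60],[0.0018,-0.0306,-0.007,0,60],[0.0018,-0.0306,-0.007,0,60],[0.0018,-0.0306,-0.007,0,60],[0.0018,-0.0306,-0.007,0,60],[0.0018,-0.0306,-0.007,0,60],[0.0018,-0.0306,-0.007,0,60],[0.0018,-0.0306,-0.007,0,60],[0,0,0,0,60]]' 
python3 -c "
from h import *
p=camera_params('wrist')
snap('wrist','l1')
for q in('slim1','squat1','crate','tray'):
  for r in tip_of('wrist',q):
    if r['confidence']>.3:print(q,np.round(r['pixel'],1),round(r['confidence'],2),np.round(onz(p,r['pixel'],0)[:2],3))
"
```

```text
t: 26.25
tool_pos: [0.4694, -0.2044, 0.3606]
orientation: [0.007, 3.141, -0.004]
force: [-0.0, -0.4, 0.2]
opening: 0.0712
slim1 [252.3 149.2] 0.84 [ 0.472 -0.211]
slim1 [133.3 163.7] 0.6 [ 0.496 -0.41 ]
squat1 [448.4 263.7] 0.7 [0.686 0.149]
squat1 [318.2 134.9] 0.57 [ 0.449 -0.103]
crate [249.2 225.8] 0.62 [ 0.609 -0.218]
tray [133.2 165.4] 0.71 [ 0.498 -0.411]
```

View pics/l1.png

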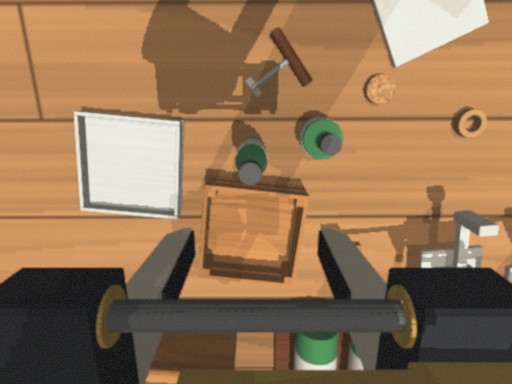

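```bash

python3 -c "
from h import *
p=camera_params('wrist')
a=cv2.imread('pics/l1.png')[100:290,60:350]
cv2.imwrite('pics/l2.png',cv2.resize(a,None,fx=2.7,fy=2.7,interpolation=cv2.INTER_CUBIC))
print('slim',onz(p,(250,174),.17),'squat',onz(p,(330,146),.105))
"
```

```text
slim [ 0.47339174 -0.20481992  0.17      ] squat [ 0.45145226 -0.10124115  0.105     ]
```

View pics/l2.png

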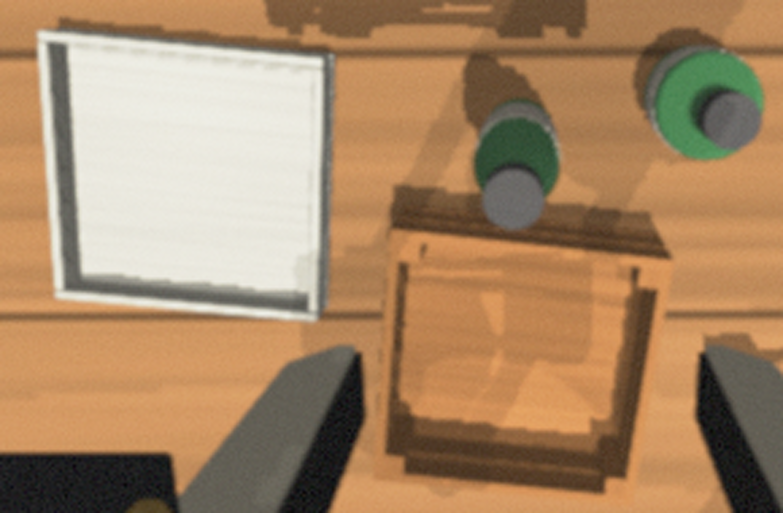

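```bash

python3 -c "
from h import *
p=camera_params('wrist')
for n,z,c in(('crate',.06,[(392,230),(670,255),(620,495),(378,478)]),('tray',.03,[(40,32),(333,55),(318,318),(57,295)])):
  P=np.array([onz(p,(60+x/2.7,100+y/2.7),z)[:2] for x,y in c]);print(n,P,P.mean(0),[np.linalg.norm(P[i]-P[i-1]) for i in range(4)])
  e=P[1]-P[0];print(np.degrees(np.arctan2(-e[0],e[1])))
plan([.4734,-.2048,.148],180)
"
```

```text
crate [[ 0.51689001 -0.27424258]
 [ 0.53158775 -0.11877696]
 [ 0.68578591 -0.14218496]
 [ 0.6737271  -0.29010882]] [ 0.60199769 -0.20632833] [np.float64(0.15763759618710818), np.float64(0.15615884549492268), np.float64(0.15596476915582014), np.float64(0.14841456497515396)]
-5.400697569385389
tray [[ 0.41116667 -0.46899126]
 [ 0.42370892 -0.30744591]
 [ 0.58103412 -0.32711969]
 [ 0.56594002 -0.48433979]] [ 0.49546243 -0.39697416] [np.float64(0.15553253140072826), np.float64(0.16203150325671592), np.float64(0.1585505481544306), np.float64(0.15794300128908512)]
-4.4394921119273665
t 26.50 tcp [ 0.4699 -0.1987  0.3591] yaw -179.94 z [-0.     0.001 -1.   ] f [-0.7  0.3  0.2] op 0.0711
twist 0.0010 rad, then shift [-0.0035 -0.0062  0.2111]  len 0.211
```

```bash
cat >> h.py <<'E'
import pickle
def snapw(tag,n='wrist'):
    p=camera_params(n); snap(n,tag); pickle.dump(p,open(f'pics/{tag}.pk','wb')); return p
def lp(tag): return pickle.load(open(f'pics/{tag}.pk','rb'))
E
python3 -c "
from h import *
p=snapw('l3')
a=cv2.imread('pics/l3.png')[100:290,60:350]
cv2.imwrite('pics/l4.png',cv2.resize(a,None,fx=2.7,fy=2.7,interpolation=cv2.INTER_CUBIC))
plan([.4734,-.2048,.148],180)
"
```

```text
t 26.55 tcp [ 0.47   -0.1986  0.3592] yaw -179.92 z [-0.  0. -1.] f [-0.3 -0.6  0.5] op 0.0712
twist 0.0014 rad, then shift [-0.0035 -0.0063  0.2112]  len 0.211
```

View pics/l4.png

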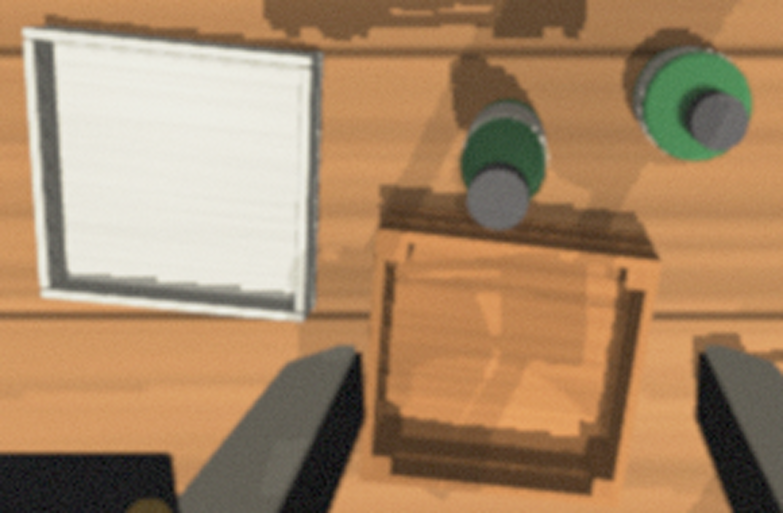

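```bash

python3 -c "
from h import *
p=lp('l3');g=lambda x,y:(60+x/2.7,100+y/2.7)
for n,z,c in(('crate',.06,[(380,230),(657,258),(608,495),(366,478)]),('tray',.03,[(24,30),(321,54),(303,318),(42,295)])):
  P=np.array([onz(p,g(x,y),z)[:2] for x,y in c]);print(n,P.mean(0))
print('slim',onz(p,g(498,199),.17),'squat',onz(p,g(720,122),.105))
plan([.4734,-.211,.142],180)
"
```

```text
crate [ 0.60243124 -0.21347564]
tray [ 0.495051   -0.40537756]
slim [ 0.47304397 -0.21108328  0.17      ] squat [ 0.4503854  -0.10566647  0.105     ]
t 26.55 tcp [ 0.47   -0.1986  0.3592] yaw -179.92 z [-0.  0. -1.] f [-0.3 -0.6  0.5] op 0.0712
twist 0.0014 rad, then shift [-0.0035 -0.0125  0.2172]  len 0.218
```

```bash

python3 -m creep '[[-0.0035,-0.0125,0.036,0,60],[0,0,0.036,0,60],[0,0,0.036,0,60],[0,0,0.036,0,60],[0,0,0.036,0,60],[0,0,0.037,0,60],[0,0,0,0,60],[0,0,0,0,200],[0,0,0,0,255],[0,0,0,0,255],[0,0,0,0,255],[0,0,0,0,255]]' 30
python3 -m creep '[[0,0,0,0,255],[0,0,0,0,255],[0,0,0,0,255],[0,0,0,0,255]]' 30
```

```text
t: 27.55
tool_pos: [0.4747, -0.2129, 0.1448]
orientation: [-0.0, 3.138, -0.003]
force: [0.5, 0.6, 0.1]
opening: 0.0425
t: 27.88
tool_pos: [0.4736, -0.2123, 0.1429]
orientation: [0.0, 3.141, -0.0]
force: [-0.3, 0.3, 3.2]
opening: 0.0233
```

```bash

python3 -m creep '[[0,0,-0.015,0,255],[0,0,-0.035,0,255],[0,0,-0.035,0,255],[-0.0335,-0.0063,0,0,255],[-0.0335,-0.0063,0,0,255],[-0.0335,-0.0063,0,0,255],[-0.0335,-0.0063,0,0,255],[-0.0335,-0.0063,0,0,255],[0,0,0,0,255],[0,0,0,0,255]]' 30
python3 -c "
from h import *
plan([.641,-.244,.152],180)
duo('m1',(130,280,100,300),(200,350,220,420))"
```

```text
t: 28.72
tool_pos: [0.641, -0.2434, 0.2237]
orientation: [0.001, -3.137, -0.003]
force: [-0.4, -0.2, -1.9]
opening: 0.0232
t 28.72 tcp [ 0.641  -0.2434  0.2237] yaw -179.96 z [-0.005  0.002 -1.   ] f [-0.4 -0.2 -1.9] op 0.0232
twist 0.0006 rad, then shift [-0.0003 -0.0008  0.0717]  len 0.072
```

View pics/m1.png

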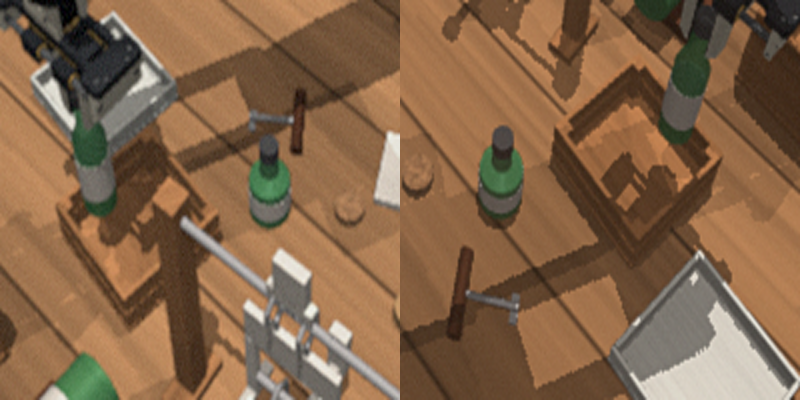

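```bash

python3 -m creep '[[0,0,0.025,0,255],[0,0,0.025,0,255],[0,0,0.015,0,255],[0,0,0.006,0,255],[0,0,0,0,255],[0,0,0,0,255],[0,0,0,0,255],[0,0,0,0,255]]' 30
python3 -m creep '[[0,0,0.0015,0,255],[0,0,0.0015,0,255],[0,0,0.001,0,255],[0,0,0,0,255],[0,0,0,0,255]]' 30
```

```text
t: 29.48
tool_pos: [0.6418, -0.2443, 0.1589]
orientation: [0.0, 3.138, -0.002]
force: [-0.2, 0.4, -2.2]
opening: 0.0233
t: 29.9
tool_pos: [0.6407, -0.2437, 0.1522]
orientation: [0.0, -3.141, -0.0]
force: [0.3, -0.7, -1.5]
opening: 0.0235
```

```bash

python3 -m creep '[[0,0,0.0015,0,255],[0,0,0.001,0,255],[0,0,0,0,255],[0,0,0,0,255]]' 30
python3 -m creep '[[0,0,0.001,0,255],[0,0,0,0,255],[0,0,0,0,255]]' 30
```

```text
t: 30.23
tool_pos: [0.6408, -0.2437, 0.1497]
orientation: [0.0, -3.141, -0.0]
force: [0.0, -0.6, -1.8]
opening: 0.0238
t: 30.48
tool_pos: [0.6409, -0.2438, 0.149]
orientation: [-0.0, 3.141, -0.0]
force: [0.5, -0.3, -2.2]
opening: 0.0238
```

```bash

python3 -m creep '[[0,0,0.001,0,255],[0,0,0,0,255],[0,0,0,0,255]]' 30
python3 -m creep '[[0,0,0.001,0,255],[0,0,0,0,255],[0,0,0,0,255]]' 30
```

```text
t: 30.73
tool_pos: [0.6412, -0.2439, 0.149]
orientation: [-0.0, 3.14, -0.001]
force: [-1.4, 0.3, 5.6]
opening: 0.0235
t: 30.98
tool_pos: [0.6415, -0.244, 0.149]
orientation: [-0.0, 3.14, -0.001]
force: [-3.1, 1.3, 10.6]
opening: 0.0233
```

```bash

python3 -m creep '[[0,0,-0.001,0,255],[0,0,0,0,220],[0,0,0,0,190],[0,0,0,0,160],[0,0,0,0,130],[0,0,0,0,120],[0,0,0,0,120],[0,0,0,0,120],[0,0,0,0,120]]' 30
python3 -m creep '[[0,0,-0.015,0,120],[0,0,-0.035,0,120],[0,0,-0.035,0,120],[0.035,0.02,-0.01,0,120],[0.035,0.02,-0.01,0,120],[0.035,0.02,0,0,100],[0.035,0.02,0,0,80],[0.035,0.02,0,0,80],[0.015,0.02,0,0,80],[0,0,0,0,80],[0,0,0,0,80]]' 30
python3 -c "
from h import *
p=snapw('n1')
plan([.4504,-.1057,.079],180)"
```

```text
t: 31.73
tool_pos: [0.6407, -0.2437, 0.1476]
orientation: [-0.0, -3.141, -0.0]
force: [-0.2, 0.2, -0.6]
opening: 0.0493
t: 32.65
tool_pos: [0.4506, -0.1232, 0.2536]
orientation: [-0.002, 3.14, -0.001]
force: [0.3, -0.9, -0.2]
opening: 0.0636
t 32.70 tcp [ 0.4512 -0.1238  0.2535] yaw -179.97 z [ 0.002 -0.001 -1.   ] f [0.6 0.3 0.2] op 0.0635
twist 0.0006 rad, then shift [0.001  0.0182 0.1745]  len 0.175
```

View pics/n1.png

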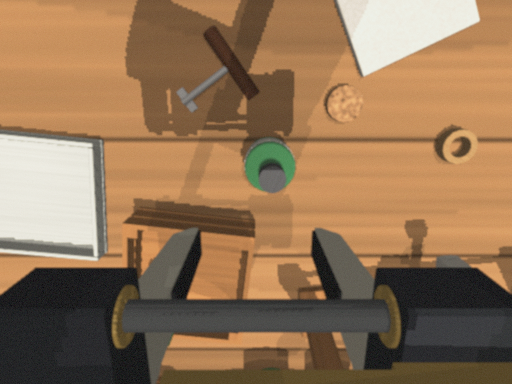

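```bash

python3 -c "
from h import *
p=lp('n1')
t=onz(p,(271.5,178),.105);print(t)
plan([t[0],t[1],.077],180)"
```

```text
[ 0.44882599 -0.10731986  0.105     ]
t 32.70 tcp [ 0.4512 -0.1238  0.2535] yaw -179.97 z [ 0.002 -0.001 -1.   ] f [0.6 0.3 0.2] op 0.0635
twist 0.0006 rad, then shift [0.0026 0.0166 0.1765]  len 0.177
```

```bash

python3 -m creep '[[0.0015,0.0165,0.03,0,80],[0,0,0.035,0,80],[0,0,0.035,0,80],[0,0,0.035,0,80],[0,0,0.03,0,80],[0,0,0.009,0,80],[0,0,0,0,80],[0,0,0,0,80],[0,0,0,0,200],[0,0,0,0,255],[0,0,0,0,255],[0,0,0,0,255]]' 30
python3 -m creep '[[0,0,0,0,255],[0,0,0,0,255],[0,0,0,0,255],[0,0,0,0,255]]' 30
```

```text
t: 33.7
tool_pos: [0.4504, -0.1076, 0.0804]
orientation: [-0.0, 3.139, -0.001]
force: [-0.4, -0.4, 1.1]
opening: 0.0415
t: 34.03
tool_pos: [0.4496, -0.1073, 0.0793]
orientation: [-0.0, 3.141, -0.0]
force: [-0.7, 0.2, 3.1]
opening: 0.0255
```

```bash

python3 -m creep '[[0,0,-0.015,0,255],[0,0,-0.035,0,255],[0,0,-0.035,0,255],[-0.0091,-0.0338,0,0,255],[-0.0091,-0.0338,0,0,255],[-0.0091,-0.0338,0,0,255],[-0.0091,-0.0338,0,0,255],[-0.0091,-0.0338,0,0,255],[-0.0091,-0.0338,0,0,255],[-0.0091,-0.0338,0,0,255],[-0.0091,-0.0338,0,0,255],[-0.0091,-0.0338,0,0,255]]' 30
python3 -m creep '[[0,0,0.02,0,255],[0,0,0.03,0,255],[0,0,0.02,0,255],[0,0,0.004,0,255],[0,0,0,0,255],[0,0,0,0,255],[0,0,0,0,255]]' 30
python3 -c "
from h import *
plan([.532,-.411,.085],180)
duo('m2',(100,250,80,230),(250,384,300,434))"
```

```text
t: 35.03
tool_pos: [0.531, -0.4128, 0.1627]
orientation: [-0.0, -3.14, -0.002]
force: [1.0, -0.4, -1.6]
opening: 0.0254
t: 35.62
tool_pos: [0.532, -0.4118, 0.0917]
orientation: [-0.0, 3.14, -0.002]
force: [-0.3, -0.2, -1.5]
opening: 0.0258
t 35.62 tcp [ 0.532  -0.4118  0.0917] yaw -179.98 z [ 0.002 -0.001 -1.   ] f [-0.3 -0.2 -1.5] op 0.0258
twist 0.0003 rad, then shift [0.     0.0008 0.0067]  len 0.007
```

View pics/m2.png

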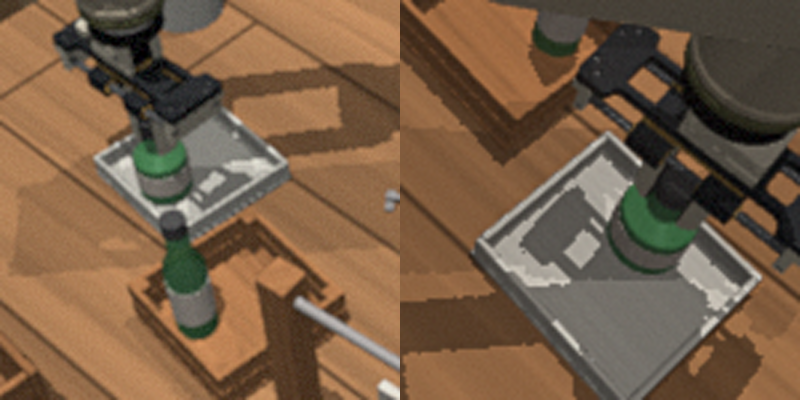

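Slim stands in the crate and the squat hovers inside the tray. Lower to contact.

```bash

python3 -m creep '[[0,0,0.0015,0,255],[0,0,0.0015,0,255],[0,0,0.001,0,255],[0,0,0,0,255],[0,0,0,0,255]]' 30
python3 -m creep '[[0,0,0.001,0,255],[0,0,0.001,0,255],[0,0,0,0,255],[0,0,0,0,255]]' 30
```

```text
t: 36.13
tool_pos: [0.5311, -0.4113, 0.0857]
orientation: [0.0, -3.141, -0.0]
force: [-0.3, 0.8, -3.3]
opening: 0.0252
t: 36.47
tool_pos: [0.5316, -0.4116, 0.0847]
orientation: [-0.0, 3.141, -0.001]
force: [-0.6, 1.0, 4.4]
opening: 0.0252
```

```bash

python3 -m creep '[[0,0,0.001,0,255],[0,0,0,0,255],[0,0,0,0,255]]' 30
```

```text
t: 36.72
tool_pos: [0.532, -0.4118, 0.0846]
orientation: [-0.0, 3.14, -0.002]
force: [-1.6, 2.4, 9.0]
opening: 0.0256
```

```bash

python3 -m creep '[[0,0,-0.0012,0,255],[0,0,0,0,220],[0,0,0,0,190],[0,0,0,0,160],[0,0,0,0,130],[0,0,0,0,120],[0,0,0,0,120],[0,0,0,0,120],[0,0,-0.015,0,120],[0,0,-0.035,0,120],[0,0,-0.035,0,120],[0,0,-0.035,0,120]]' 30
python3 -m creep '[[0,0,-0.035,0,120],[0,0,-0.035,0,120],[0.004,0.037,-0.015,0,100],[0.004,0.037,-0.015,0,80],[0.004,0.037,-0.01,0,60],[0.004,0.037,-0.01,0,60],[0.004,0.037,0,0,60],[0.004,0.037,0,0,60],[0.004,0.037,0,0,60],[0.004,0.037,0,0,60],[0.004,0.037,0,0,60],[0.004,0.037,0,0,60]]' 30
python3 -m creep '[[0.004,0.037,0,0,60],[0.004,0.037,0,0,60],[0.004,0.037,0,0,60],[0.004,0.037,0,0,60],[0.004,0.037,0,0,60],[0.004,0.037,0,0,60],[0.004,0.037,0,0,60],[0.004,0.037,0,0,60],[0.004,0.037,0,0,60],[0.004,0.037,0,0,60],[0,0,0,0,60],[0,0,0,0,60]]' 30
python3 -c "
from h import *
p=snapw('q1')
plan([.45,.33,.36],180)"
```

```text
t: 37.72
tool_pos: [0.5309, -0.4111, 0.2063]
orientation: [0.0, -3.141, -0.0]
force: [1.0, -0.7, -0.3]
opening: 0.0495
t: 38.72
tool_pos: [0.4906, -0.0398, 0.3256]
orientation: [0.0, 3.14, -0.0]
force: [0.8, 0.9, 1.0]
opening: 0.0709
t: 39.72
tool_pos: [0.4504, 0.3302, 0.3249]
orientation: [-0.006, 3.141, 0.0]
force: [0.1, 0.4, -0.9]
opening: 0.0714
t 39.77 tcp [0.4509 0.329  0.325 ] yaw -179.90 z [ 0.001 -0.    -1.   ] f [ 0.1 -0.  -0.3] op 0.0711
twist 0.0018 rad, then shift [ 0.0009  0.001  -0.035 ]  len 0.035
```

View pics/q1.png

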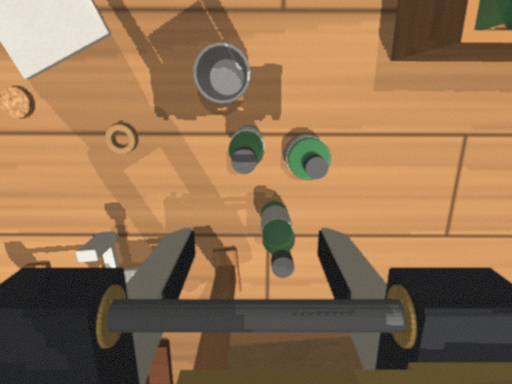

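```bash

python3 -c "
from h import *
p=lp('q1')
print('slimA',onz(p,(244,160.5),.17),'slimB',onz(p,(283,264),.17),'squat',onz(p,(317,167),.105),'cup',onz(p,(222,73),.075))
a=cv2.imread('pics/q1.png')[110:290,210:350]
cv2.imwrite('pics/q2.png',cv2.resize(a,None,fx=3.3,fy=3.3,interpolation=cv2.INTER_CUBIC))"
```

```text
slimA [0.43188601 0.31867054 0.17      ] slimB [0.54830067 0.36094281 0.17      ] squat [0.45243251 0.40530606 0.105     ] cup [0.3429933  0.28944698 0.075     ]
```

View pics/q2.png

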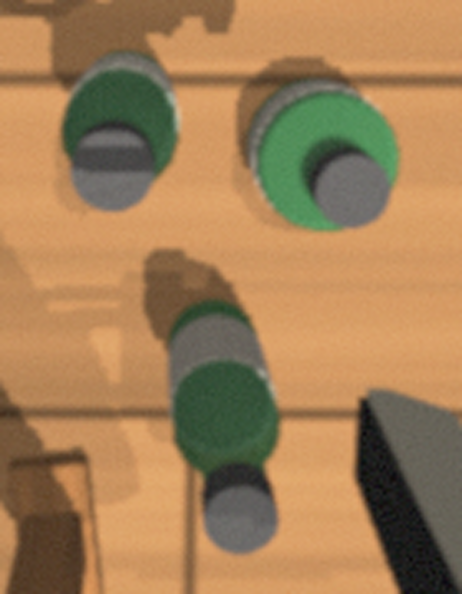

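```bash

python3 -m creep '[[0.018,-0.0105,0.035,0,60],[0,0,0.035,0,60],[0,0,0.035,0,60],[0,0,0.035,0,60],[0,0,0.033,0,60],[0,0,0.01,0,60],[0,0,0,0,60],[0,0,0,0,200],[0,0,0,0,255],[0,0,0,0,255],[0,0,0,0,255],[0,0,0,0,255]]' 30
python3 -m creep '[[0,0,0,0,255],[0,0,0,0,255],[0,0,0,0,255],[0,0,0,0,255]]' 30
```

```text
t: 40.77
tool_pos: [0.4341, 0.3186, 0.1427]
orientation: [-0.0, 3.139, 0.002]
force: [0.2, 0.8, -0.7]
opening: 0.0421
t: 41.1
tool_pos: [0.4333, 0.3181, 0.1413]
orientation: [-0.0, 3.141, 0.0]
force: [0.2, -1.6, 1.4]
opening: 0.0235
```

```bash

python3 -m creep '[[0,0,-0.02,0,255],[0,0,-0.035,0,255],[0,0,-0.035,0,255],[0,-0.0362,0,0,255],[0,-0.0362,0,0,255],[0,-0.0362,0,0,255],[0,-0.0362,0,0,255],[0,-0.0362,0,0,255],[0,-0.0362,0,0,255],[0,-0.0362,0,0,255],[0,-0.0362,0,0,255],[0,-0.0362,0,0,255]]' 30
python3 -m creep '[[0,-0.0362,0,0,255],[0,-0.0362,0,0,255],[0,-0.0362,0,0,255],[0,-0.0362,0,0,255],[0,-0.0362,0,0,255],[-0.0344,0,0,0,255],[-0.0344,0,0,0,255],[-0.0344,0,0,0,255],[-0.0344,0,0,0,255],[-0.0344,0,0,0,255],[0,0,0,0,255],[0,0,0,0,255]]' 30
python3 -c "
from h import *
plan([.605,-.188,.152],180)
p=snapw('q3')
duo('m3',(130,280,100,300),(200,350,220,420))"
```

```text
t: 42.1
tool_pos: [0.4326, -0.0093, 0.2308]
orientation: [0.0, -3.141, -0.0]
force: [0.8, 0.7, -2.4]
opening: 0.0236
t: 43.1
tool_pos: [0.6055, -0.1881, 0.228]
orientation: [0.002, -3.137, -0.003]
force: [0.1, -0.7, -2.4]
opening: 0.0237
t 43.10 tcp [ 0.6055 -0.1881  0.228 ] yaw -179.93 z [-0.004  0.002 -1.   ] f [ 0.1 -0.7 -2.4] op 0.0237
twist 0.0012 rad, then shift [ 0.0002 -0.      0.076 ]  len 0.076
```

View pics/m3.png

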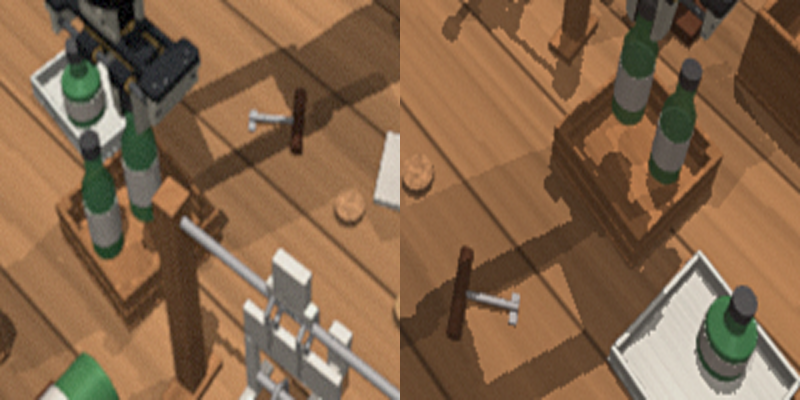

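```bash

python3 -m creep '[[0,0,0.025,0,255],[0,0,0.03,0,255],[0,0,0.015,0,255],[0,0,0.008,0,255],[0,0,0.002,0,255],[0,0,0,0,255],[0,0,0,0,255],[0,0,0,0,255],[0,0,0,0,255]]' 30
python3 -m creep '[[0,0,0.001,0,255],[0,0,0.001,0,255],[0,0,0.001,0,255],[0,0,0,0,255],[0,0,0,0,255]]' 30
```

```text
t: 44.0
tool_pos: [0.6061, -0.1891, 0.1529]
orientation: [0.0, 3.139, -0.002]
force: [-0.5, -0.4, -2.2]
opening: 0.0235
t: 44.42
tool_pos: [0.6051, -0.1887, 0.1479]
orientation: [0.0, -3.141, -0.0]
force: [-0.3, -0.3, -2.7]
opening: 0.0235
```

```bash

python3 -m creep '[[0,0,0.001,0,255],[0,0,0,0,255],[0,0,0,0,255]]' 30
python3 -m creep '[[0,0,0.001,0,255],[0,0,0,0,255],[0,0,0,0,255]]' 30
```

```text
t: 44.67
tool_pos: [0.6055, -0.1888, 0.1476]
orientation: [-0.0, 3.141, -0.0]
force: [-0.0, 0.3, 0.7]
opening: 0.0238
t: 44.92
tool_pos: [0.6059, -0.1889, 0.1475]
orientation: [-0.0, 3.14, -0.001]
force: [-0.1, 0.7, 5.1]
opening: 0.0238
```

```bash

python3 -m creep '[[0,0,-0.0008,0,255],[0,0,0,0,220],[0,0,0,0,190],[0,0,0,0,160],[0,0,0,0,130],[0,0,0,0,120],[0,0,0,0,120],[0,0,0,0,120],[0,0,-0.015,0,120],[0,0,-0.035,0,120],[0,0,-0.035,0,120],[0,0,-0.02,0,120]]' 30
python3 -m creep '[[0.034,0.005,-0.02,0,120],[0.034,0.015,-0.015,0,120],[0.034,0.02,-0.015,0,100],[0.034,0.02,-0.01,0,80],[0.015,0.037,0,0,60],[0,0.04,0,0,60],[0,0.04,0,0,60],[0,0.04,0,0,60],[0,0.04,0,0,60],[0,0.04,0,0,60],[0,0.04,0,0,60],[0,0.04,0,0,60]]' 30
python3 -m creep '[[-0.01,0.038,0,0,60],[-0.01,0.038,0,0,60],[-0.01,0.038,0,0,60],[-0.01,0.038,0,0,60],[0,0,0,0,60],[0,0,0,0,60]]' 30
python3 -c "
from h import *
print(onz(lp('q1'),(282.7,266.7),.17))
p=snapw('q4')
plan([.551,.361,.142],180)"
```

```text
t: 45.92
tool_pos: [0.6061, -0.1891, 0.2561]
orientation: [-0.0, 3.138, -0.002]
force: [1.6, 0.1, 0.2]
opening: 0.0487
t: 46.92
tool_pos: [0.4542, 0.19, 0.312]
orientation: [0.0, 3.141, 0.0]
force: [0.6, -1.1, -0.2]
opening: 0.071
t: 47.42
tool_pos: [0.4942, 0.3416, 0.3098]
orientation: [0.004, -3.139, 0.003]
force: [-0.3, -0.5, -0.5]
opening: 0.0711
[0.55167227 0.36069945 0.17      ]
t 47.47 tcp [0.4944 0.3403 0.3108] yaw -179.92 z [-0.001 -0.001 -1.   ] f [ 0.2 -0.1  0.6] op 0.0712
twist 0.0014 rad, then shift [-0.0569  0.0209  0.1687]  len 0.179
```

View pics/q4.png

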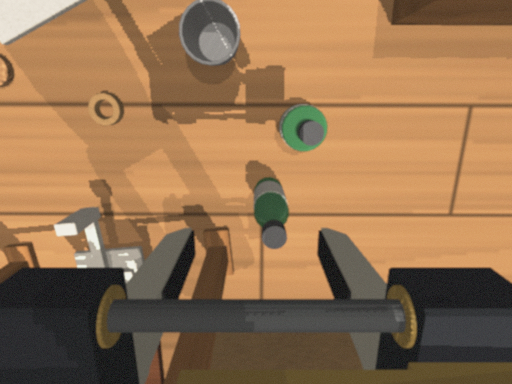

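```bash

python3 -c "
from h import *
p=lp('q4')
t=onz(p,(273.5,236.5),.17);print(t,onz(p,(313,132),.105))
plan([t[0],t[1],.142],180)"
```

```text
[0.55134449 0.35991631 0.17      ] [0.45190568 0.40645544 0.105     ]
t 47.47 tcp [0.4944 0.3403 0.3108] yaw -179.92 z [-0.001 -0.001 -1.   ] f [ 0.2 -0.1  0.6] op 0.0712
twist 0.0014 rad, then shift [-0.0572  0.0198  0.1687]  len 0.179
```

```bash

python3 -m creep '[[-0.029,0.01,0.005,0,60],[-0.028,0.0098,0.005,0,60],[0,0,0.035,0,60],[0,0,0.035,0,60],[0,0,0.035,0,60],[0,0,0.035,0,60],[0,0,0.0187,0,60],[0,0,0,0,60],[0,0,0,0,200],[0,0,0,0,255],[0,0,0,0,255],[0,0,0,0,255]]' 30
python3 -m creep '[[0,0,0,0,255],[0,0,0,0,255],[0,0,0,0,255],[0,0,0,0,255],[0,0,0,0,255]]' 30
```

```text
t: 48.47
tool_pos: [0.5532, 0.3603, 0.1462]
orientation: [0.0, 3.138, 0.003]
force: [-0.1, -0.8, 0.3]
opening: 0.0493
t: 48.88
tool_pos: [0.5518, 0.36, 0.1433]
orientation: [-0.0, 3.141, 0.0]
force: [-1.1, 0.2, 1.2]
opening: 0.0238
```

```bash

python3 -m creep '[[0,0,-0.02,0,255],[0,0,-0.035,0,255],[0,0,-0.035,0,255],[0.028,-0.02,0,0,255],[0.028,-0.02,0,0,255],[0.028,-0.02,0,0,255],[0.028,-0.02,0,0,255],[0,-0.0369,0,0,255],[0,-0.0369,0,0,255],[0,-0.0369,0,0,255],[0,-0.0369,0,0,255],[0,-0.0369,0,0,255]]' 30
python3 -m creep '[[0,-0.0369,0,0,255],[0,-0.0369,0,0,255],[0,-0.0369,0,0,255],[0,-0.0369,0,0,255],[0,-0.0369,0,0,255],[0,-0.0369,0,0,255],[0,-0.0369,0,0,255],[0,-0.0369,0,0,255],[0,-0.0369,0,0,255],[0,0,0,0,255],[0,0,0,0,255]]' 30
python3 -c "
from h import *
plan([.561,-.237,.154],180)
snapw('q5')"
```

```text
t: 49.88
tool_pos: [0.439, 0.0939, 0.2328]
orientation: [0.001, -3.141, 0.0]
force: [0.4, -1.2, -2.0]
opening: 0.0235
t: 50.8
tool_pos: [0.4389, -0.2383, 0.2323]
orientation: [-0.006, -3.14, -0.001]
force: [-0.0, 0.4, -1.9]
opening: 0.0238
t 50.80 tcp [ 0.4389 -0.2383  0.2323] yaw 179.80 z [-0.001  0.001 -1.   ] f [-0.   0.4 -1.9] op 0.0238
twist -0.0035 rad, then shift [-0.1222  0.0012  0.0782]  len 0.145
```

View pics/q5.png

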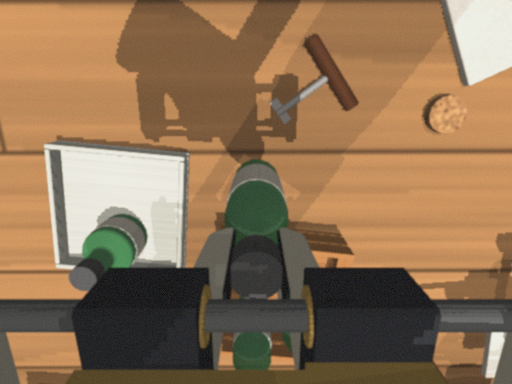

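```bash

python3 -m creep '[[-0.0305,0.0003,0,0,255],[-0.0305,0.0003,0,0,255],[-0.0305,0.0003,0,0,255],[-0.0305,0.0003,0,0,255],[0,0,0,0,255],[0,0,0,0,255]]' 30
python3 -c "
from h import *
plan([.561,-.237,.154],180)
duo('m4',(130,280,100,300),(200,350,220,420))"
```

```text
t: 51.35
tool_pos: [0.5626, -0.2332, 0.2316]
orientation: [0.005, -3.139, -0.002]
force: [-0.2, 0.6, -1.9]
opening: 0.0234
t 51.35 tcp [ 0.5626 -0.2332  0.2316] yaw -179.81 z [-0.002  0.002 -1.   ] f [-0.2  0.6 -1.9] op 0.0234
twist 0.0033 rad, then shift [ 0.0014 -0.0039  0.0776]  len 0.078
```

View pics/m4.png

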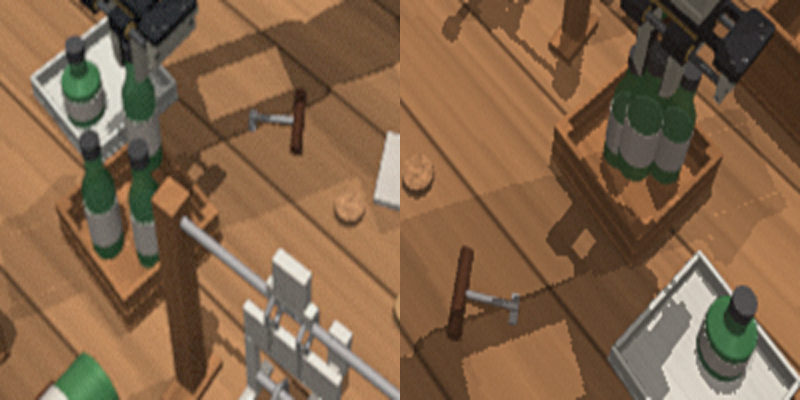

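```bash

python3 -m creep '[[0,0,0.025,0,255],[0,0,0.03,0,255],[0,0,0.015,0,255],[0,0,0.008,0,255],[0,0,0.002,0,255],[0,0,0,0,255],[0,0,0,0,255],[0,0,0,0,255],[0,0,0,0,255]]' 30
python3 -m creep '[[0,0,0.001,0,255],[0,0,0.001,0,255],[0,0,0.001,0,255],[0,0,0.001,0,255],[0,0,0,0,255],[0,0,0,0,255]]' 30
```

```text
t: 52.2
tool_pos: [0.5625, -0.236, 0.1548]
orientation: [0.0, 3.139, -0.002]
force: [-0.8, -0.2, -1.9]
opening: 0.0235
t: 52.7
tool_pos: [0.5619, -0.2357, 0.1493]
orientation: [0.0, 3.141, -0.0]
force: [-0.5, 0.7, 1.1]
opening: 0.0236
```

```bash

python3 -m creep '[[0,0,0.001,0,255],[0,0,0,0,255],[0,0,0,0,255]]' 30
python3 -m creep '[[0,0,-0.0008,0,255],[0,0,0,0,220],[0,0,0,0,190],[0,0,0,0,160],[0,0,0,0,130],[0,0,0,0,120],[0,0,0,0,120],[0,0,0,0,120],[0,0,-0.015,0,120],[0,0,-0.035,0,120],[0,0,-0.035,0,120],[0,0,-0.02,0,120]]' 30
python3 -c "
from h import *
duo('m5',(130,280,100,300),(200,350,220,420))"
```

```text
t: 52.95
tool_pos: [0.5622, -0.2358, 0.1493]
orientation: [-0.0, 3.14, -0.001]
force: [-1.3, 0.7, 6.7]
opening: 0.0235
t: 53.95
tool_pos: [0.5625, -0.236, 0.2579]
orientation: [-0.0, 3.138, -0.003]
force: [0.9, -0.4, 0.8]
opening: 0.0488
```

View pics/m5.png

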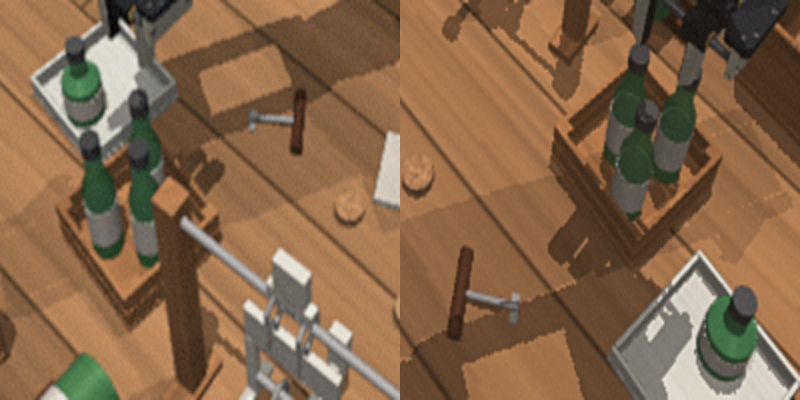

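```bash

python3 -m creep '[[0.034,0.005,-0.02,0,120],[0.034,0.015,-0.015,0,120],[0.034,0.02,-0.015,0,100],[0.005,0.038,-0.01,0,80],[0,0.04,0,0,60],[0,0.04,0,0,60],[0,0.04,0,0,60],[0,0.04,0,0,60],[0,0.04,0,0,60],[0,0.04,0,0,60],[0,0.04,0,0,60],[0,0.04,0,0,60]]' 30
python3 -m creep '[[0,0.038,0,0,80],[0,0.038,0,0,80],[0,0.038,0,0,80],[0,0.038,0,0,80],[0,0.038,0,0,80],[0,0.03,0,0,80],[0,0,0,0,80],[0,0,0,0,80]]' 30
python3 -c "
from h import *
p=snapw('q6')
plan([.452,.406,.079],180)"
```

```text
t: 55.05
tool_pos: [0.4544, 0.1641, 0.3127]
orientation: [-0.0, -3.141, 0.0]
force: [1.2, -0.4, 0.5]
opening: 0.0712
t: 55.72
tool_pos: [0.4542, 0.3833, 0.3116]
orientation: [0.004, -3.139, 0.003]
force: [-0.0, 0.3, -0.7]
opening: 0.0639
t 55.77 tcp [0.4546 0.3822 0.3122] yaw -179.93 z [-0.002 -0.002 -1.   ] f [ 0.4 -0.6 -0.3] op 0.0636
twist 0.0013 rad, then shift [0.0022 0.0242 0.2331]  len 0.234
```

View pics/q6.png

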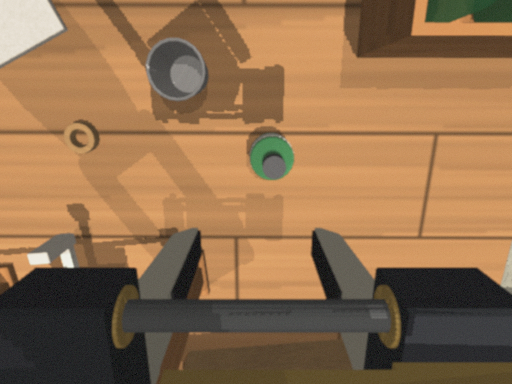

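```bash

python3 -c "
from h import *
p=lp('q6')
t=onz(p,(274.5,167),.105);print(t)
plan([t[0],t[1],.079],180)"
```

```text
[0.45294671 0.40526125 0.105     ]
t 55.77 tcp [0.4546 0.3822 0.3122] yaw -179.93 z [-0.002 -0.002 -1.   ] f [ 0.4 -0.6 -0.3] op 0.0636
twist 0.0013 rad, then shift [0.0013 0.0235 0.2331]  len 0.234
```

```bash

python3 -m creep '[[0.0013,0.0235,0.02,0,80],[0,0,0.038,0,80],[0,0,0.038,0,80],[0,0,0.038,0,80],[0,0,0.038,0,80],[0,0,0.035,0,80],[0,0,0.026,0,80],[0,0,0,0,80],[0,0,0,0,80],[0,0,0,0,200],[0,0,0,0,255],[0,0,0,0,255]]' 30
python3 -m creep '[[0,0,0,0,255],[0,0,0,0,255],[0,0,0,0,255],[0,0,0,0,255],[0,0,0,0,255],[0,0,0,0,255]]' 30
```

```text
t: 56.77
tool_pos: [0.4555, 0.4066, 0.0837]
orientation: [0.0, 3.138, 0.004]
force: [-0.3, -0.3, -0.5]
opening: 0.0483
t: 57.27
tool_pos: [0.454, 0.4057, 0.081]
orientation: [-0.0, 3.141, 0.0]
force: [1.0, -1.7, 2.8]
opening: 0.0254
```

```bash

python3 -m creep '[[0,0,-0.02,0,255],[0,0,-0.035,0,255],[0,0,-0.035,0,255],[-0.0003,-0.0369,0,0,255],[-0.0003,-0.0369,0,0,255],[-0.0003,-0.0369,0,0,255],[-0.0003,-0.0369,0,0,255],[-0.0003,-0.0369,0,0,255],[-0.0003,-0.0369,0,0,255],[-0.0003,-0.0369,0,0,255],[-0.0003,-0.0369,0,0,255],[-0.0003,-0.0369,0,0,255]]' 30
python3 -m creep '[[-0.0003,-0.0369,0,0,255],[-0.0003,-0.0369,0,0,255],[-0.0003,-0.0369,0,0,255],[-0.0003,-0.0369,0,0,255],[-0.0003,-0.0369,0,0,255],[-0.0003,-0.0369,0,0,255],[-0.0003,-0.0369,0,0,255],[-0.0003,-0.0369,0,0,255],[-0.0003,-0.0369,0,0,255],[-0.0003,-0.0369,0,0,255],[-0.0003,-0.0369,0,0,255],[-0.0003,-0.0369,0,0,255]]' 30
python3 -m creep '[[-0.0003,-0.0369,0,0,255],[0,0,0,0,255],[0,0,0,0,255],[0,0,0,0,255]]' 30
python3 -c "
from h import *
plan([.46,-.405,.095],180)
duo('m6',(80,230,60,260),(250,384,300,434))"
```

```text
t: 58.27
tool_pos: [0.4558, 0.072, 0.1702]
orientation: [0.001, -3.141, -0.0]
force: [1.0, -0.6, -1.8]
opening: 0.0255
t: 59.27
tool_pos: [0.4595, -0.3707, 0.1698]
orientation: [-0.0, -3.141, -0.001]
force: [0.2, -0.1, -0.3]
opening: 0.0254
t: 59.6
tool_pos: [0.4601, -0.4056, 0.1696]
orientation: [-0.001, -3.141, -0.003]
force: [0.7, -0.2, -1.9]
opening: 0.0255
t 59.60 tcp [ 0.4601 -0.4056  0.1696] yaw 179.97 z [-0.001  0.002 -1.   ] f [ 0.7 -0.2 -1.9] op 0.0255
twist -0.0006 rad, then shift [-0.      0.0005  0.0746]  len 0.075
```

View pics/m6.png

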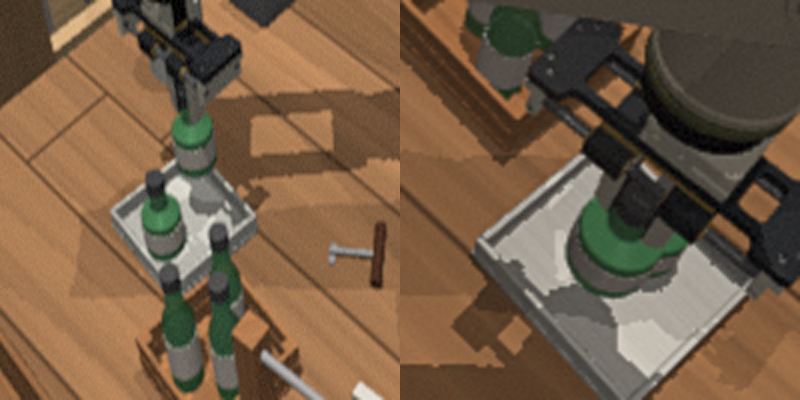

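```bash

python3 -m creep '[[0,0,0.025,0,255],[0,0,0.03,0,255],[0,0,0.014,0,255],[0,0,0.007,0,255],[0,0,0.003,0,255],[0,0,0,0,255],[0,0,0,0,255],[0,0,0,0,255],[0,0,0,0,255]]' 30
python3 -m creep '[[0,0,0.001,0,255],[0,0,0.001,0,255],[0,0,0.001,0,255],[0,0,0,0,255],[0,0,0,0,255]]' 30
```

```text
t: 60.45
tool_pos: [0.4612, -0.4069, 0.0933]
orientation: [-0.0, 3.14, -0.003]
force: [-0.3, -0.4, -2.4]
opening: 0.0254
t: 60.87
tool_pos: [0.4603, -0.406, 0.0885]
orientation: [0.0, -3.141, -0.0]
force: [1.1, 0.9, -1.3]
opening: 0.0255
```

```bash

python3 -m creep '[[0,0,0.001,0,255],[0,0,0,0,255],[0,0,0,0,255]]' 30
python3 -m creep '[[0,0,0.001,0,255],[0,0,0,0,255],[0,0,0,0,255]]' 30
python3 -m creep '[[0,0,0.001,0,255],[0,0,0,0,255],[0,0,0,0,255]]' 30
```

```text
t: 61.12
tool_pos: [0.4604, -0.4061, 0.0876]
orientation: [0.0, -3.141, -0.0]
force: [0.0, 0.1, -1.4]
opening: 0.0255
t: 61.37
tool_pos: [0.4606, -0.4063, 0.087]
orientation: [-0.0, 3.141, -0.001]
force: [-0.2, 0.4, 0.4]
opening: 0.0253
t: 61.62
tool_pos: [0.4607, -0.4065, 0.0869]
orientation: [-0.0, 3.141, -0.001]
force: [-1.5, 1.5, 5.5]
opening: 0.0258
```

Release, retreat up and clear, then check everything.

```bash

python3 -m creep '[[0,0,-0.0008,0,255],[0,0,0,0,220],[0,0,0,0,190],[0,0,0,0,160],[0,0,0,0,130],[0,0,0,0,120],[0,0,0,0,120],[0,0,0,0,120],[0,0,-0.015,0,120],[0,0,-0.035,0,120],[0,0,-0.035,0,120],[0,0,-0.035,0,120]]' 30
python3 -m creep '[[0,0,-0.035,0,120],[0,0,-0.035,0,120],[0,0,-0.035,0,120],[0.01,0.03,-0.02,0,120],[0.01,0.03,0,0,120],[0.01,0.03,0,0,120],[0.01,0.03,0,0,120],[0,0,0,0,120],[0,0,0,0,120],[0,0,0,0,120]]' 30
python3 -c "
from h import *
snapw('z1');snap('scene','z_scene');snap('side','z_side');print(read_state()['force'])
for c in('scene','side'):
  p=camera_params(c)
  for q in('slim1','squat1','cup','corkscrew','coaster','tape'):
    for r in tip_of(c,q):
      if r['confidence']>.4:print(c,q,np.round(r['pixel'],1),round(r['confidence'],2),np.round(onz(p,r['pixel'],0)[:2],3))
"
```

```text
t: 62.62
tool_pos: [0.4599, -0.4056, 0.2071]
orientation: [0.0, -3.14, -0.002]
force: [0.4, -0.4, 0.4]
opening: 0.0492
t: 63.45
tool_pos: [0.4206, -0.2864, 0.3317]
orientation: [-0.001, 3.141, -0.001]
force: [-0.3, -0.5, -0.0]
opening: 0.0494
[-0.17484622 -0.08004094 -0.12795152]
scene slim1 [175.1 228.4] 0.95 [ 0.614 -0.183]
scene slim1 [156.2 223.4] 0.84 [ 0.637 -0.236]
scene squat1 [144.3 170.2] 0.87 [ 0.524 -0.413]
scene squat1 [164.2 157.6] 0.66 [ 0.447 -0.406]
scene cup [370.5 261.8] 0.56 [0.347 0.291]
scene cup [156.3 221.8] 0.41 [ 0.633 -0.24 ]
scene corkscrew [247.5 177.2] 0.5 [ 0.336 -0.154]
scene coaster [270.3 207.4] 0.46 [ 0.381 -0.028]
scene tape [303.3 250.2] 0.73 [0.436 0.133]
side slim1 [333.5 277.2] 0.8 [ 0.569 -0.237]
side slim1 [327.7 257.5] 0.68 [ 0.606 -0.186]
side slim1 [267.2 156.3] 0.67 [0.777 0.235]
side slim1 [351.6 260.5] 0.47 [ 0.648 -0.239]
side squat1 [379.2 329.8] 0.68 [ 0.537 -0.408]
side squat1 [360.6 350. ] 0.55 [ 0.462 -0.406]
side cup [158.6 212.8] 0.65 [0.344 0.28 ]
side corkscrew [251.8 310.4] 0.81 [ 0.339 -0.155]
side coaster [229.4 262. ] 0.62 [ 0.391 -0.006]
side tape [212.  227.6] 0.56 [0.431 0.121]
```

View pics/z_scene.png

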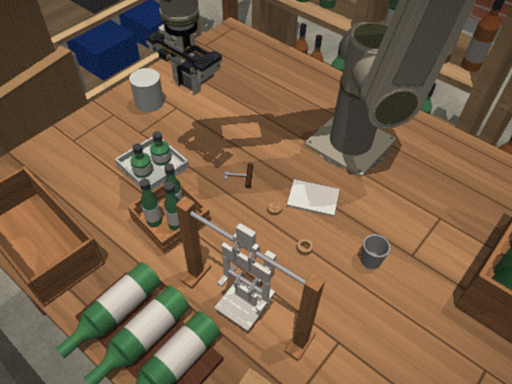

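View pics/z_side.png

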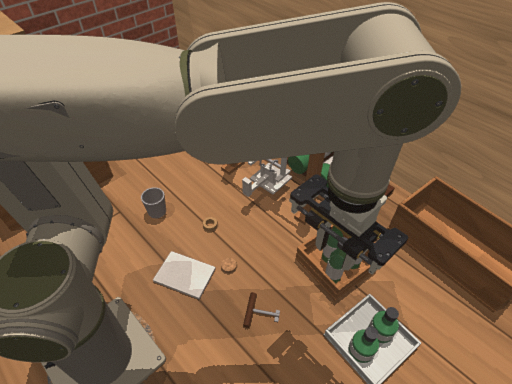

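View pics/z1.png

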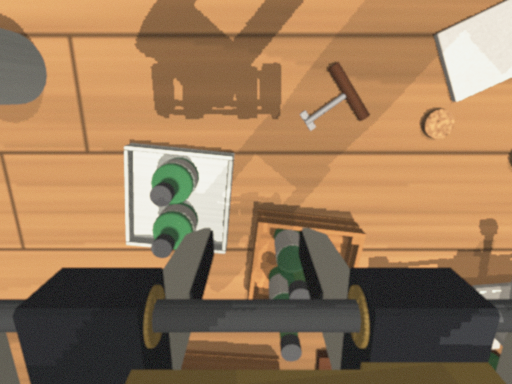

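```bash

python3 -m creep '[[0,0,0,0,120],[0,0,0,0,120],[0,0,0,0,120],[0,0,0,0,120],[0,0,0,0,120],[0,0,0,0,120]]'
python3 -c "
from h import *
snap('scene','z2')
a=cv2.imread('pics/z_scene.png')[215:335,190:310];b=cv2.imread('pics/z2.png')[215:335,190:310]
print(np.abs(a.astype(int)-b).mean())
cv2.imwrite('pics/z3.png',np.hstack([cv2.resize(x,(400,400),interpolation=cv2.INTER_CUBIC) for x in(a,b)]))"
```

```text
t: 64.7
tool_pos: [0.4204, -0.2861, 0.3315]
orientation: [-0.0, 3.142, -0.0]
force: [0.2, 0.9, -0.7]
opening: 0.0495
2.7895601851851852
```

View pics/z3.png

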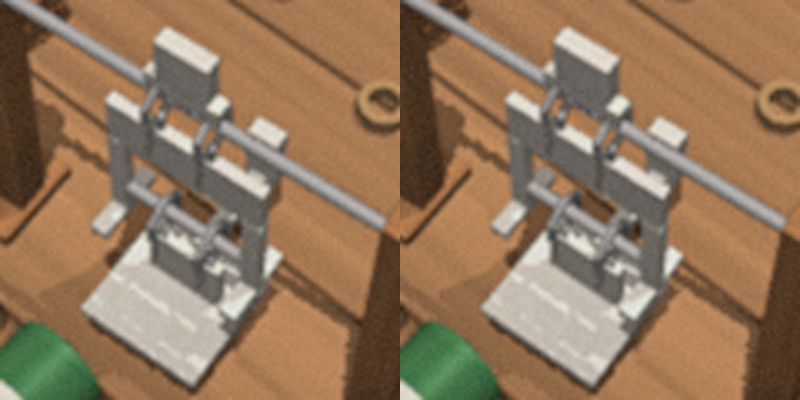

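The chain hangs still, both hooks of each tier in place. Handing in.

```bash
python3 -c "
from plant import *
print(close_job())"
```

```text
the job is handed in; nothing more can be done
None
```

The job is done and handed in at about 65 s of the 210 s allowed. I hung the upper tier on the rod by both hooks and let go. I then hung the lower tier on its bar by both hooks and moved the bottles. All five were there: three slim bottles now stand upright in the crate and two squat bottles upright in the tray.

**Chain:** two scene pictures taken about half a second apart show it hanging freely and unmoved, with both hooks of each tier in place. I did not measure the lower tier's tilt. It looks level in the pictures.

**Bottles:** the final pictures show all five upright inside the right containers.

**Bystanders:** the tape, cork disc, corkscrew and cup read where they were at the start, within the networks' scatter of about 1–2 cm.

**Readings that failed or disagreed:**
- In the final scene view the networks reported only two of the three slim bottles, and in the side view one false slim. The pictures themselves show all three in the crate.
- While hanging the upper tier I pressed its hook against the rod with about 19 N. I backed off and finished the hang without further trouble.

Neither squat bottle had been knocked aside when I picked it up.

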